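Hang a castor wheel on the slanted spindle and click it onto the index pin

TASK

Hang the castor wheel with the long hexagonal hub on the slanted spindle of the fitting stand, notched side first, sliding it down along the spindle. Holding it lightly down on the sprung index pin, turn it gently until the pin springs into a notch of the hub; never force it. Leave the wheel flat and fully home on the spindle's collar, let go, and leave everything else on the bench where it is.

Things in the scene. Friction and masses are not known exactly. Their poses are not given: they have to be found in the camera images.
- wheel: The wheel to hang, about 0.45 kg, lying flat, notched side down: dark rubber tyre, 124 mm diameter, 28 mm thick, six spokes, aluminium hexagonal hub. Origin on the axis, in the plane of its underside (tyre and hub both end there); z along the axis to the hub's long end. The hub's flats face 0, 60, 120.. degrees from x about z. It is home when its origin is at point seat, its z along the spindle.
- hub_top (a point): Centre of the hub's top end, 70 mm above the wheel's origin. The hub is a straight hexagonal tube, 30 mm across outer flats, with a hexagonal bore right through, 20 mm across flats. It stands 42 mm proud of the tyre: grip it there across two opposite flats.
- notch (a point): Mouth of one of five equal notches in the underside of the hub, 10 mm deep, open downwards, 8.2 mm wide, 26 mm from the axis, at 0, 72, 144.. degrees from the wheel's x. A 6 mm pin has 1.1 mm play to either side in it (about 2.5 degrees of turn).
- spindle: Spindle of the blue stand: fixed round steel peg, 17 mm diameter, 62 mm long, last 12 mm tapering to 8 mm, leaning 40 degrees from vertical towards the robot's side. Origin at its foot, z up along the peg to the tip. Round its foot a fixed round collar, 68 mm diameter, 12 mm thick, the wheel's seat.
- tip (a point): Centre of the spindle's tip, 62 mm from its origin along the spindle.
- seat (a point): Centre of the collar's upper face (the spindle's origin). 26 mm from it a flat-ended steel index pin, 6 mm thick, stands 6.5 mm out of the face; where round the spindle differs each time and is not measured. It is sprung: it sinks at 10 N, 12 N flush, and lifts a wheel off the seat until it enters a notch, when its push vanishes and it blocks turning. Neither side takes over 50 N.
- stand: Blue base of the stand, 190 x 140 mm plate, 12 mm thick, fixed to the bench, with a slanting strut that carries the spindle. Origin at the centre of its underside; the spindle's foot is at x = -59 mm, z = 120 mm in its frame and leans to its -x.
- spare_wheel: Bystander: loose wheel of the same tyre, but with a short hub (34 mm, only 6 mm proud of the tyre) and no notches. Origin at the centre of its underside. Leave it.
- grease_tin: Bystander: loose yellow tin, 60 mm diameter, 75 mm tall, origin under its centre. Leave it.
- screwdriver: Bystander: loose screwdriver, 190 mm, lying along its x. Leave it.
- wrench: Bystander: loose spanner, 170 mm, lying along its x. Leave it.
- bearing: Bystander: loose steel ring, 42 mm diameter, 14 mm tall. Leave it.
- mug: Bystander: loose white mug, 76 mm diameter, 90 mm tall. Leave it.
Not all that is in view belongs to the job. What is shaped like the wheel but green or red is not meant.

How it is judged:
By the outcome, as a careful person would: the job done as asked, in the order asked, and still so for the second after the job is handed in, with the robot touching nothing.
It also fails if it takes over 61 s, if anything falls off the work surface, if the arm or the gripper's body presses on something with over 40 N, if the wrist force passes 120 N, or if a joint passes its speed limit or range.

ROBOT

A 6-joint arm with a two-finger parallel gripper is mounted at the origin on the work surface. World frame = base frame: x ahead of the robot, y to its left, z up, the work surface at z = 0. Lengths are in m, angles in degrees, forces in N, time in s.
With the tool pointing down it reaches from about 0.3 to 0.75 m from the base axis. Payload 8.5 kg.
Tool frame: the origin (TCP) lies between the finger pads; the fingertips stand env.finger_overhang ahead of it and the grasp point (between the pads) lies 2 mm behind it (env.finger_overhang is the distance from the TCP to the fingertips, in m); z points along the fingers, y is the line along which they close (so a half turn about z gives the same grasp; the last joint's range is limited). The gripper opens to 85 mm and grips with 20 to 120 N. Pads are 22 mm wide; open, the fingers measure 114 mm over their backs; the gripper's body (76 mm by 85 mm) begins 54 mm behind the grasp point. The pads swing forward as they close: fully open they stand 13 mm farther back than shut.
Start: joints at [61.003, 21.807, 74.336, -0, 83.858, -12.336], TCP at [0.158, 0.527, 0.248] pointing down, gripper open.
Joint ranges: [-178.18, 178.18], [-50.72, 133.34], [12.68, 142.11], [-81.47, 261.47], [9.98, 163.14], [-165.26, 165.26]. Speed limits (degrees/s): [136.94, 136.94, 180, 180, 180, 180].

INTERFACE

Orientations are given as a 3x3 rotation matrix whose columns are the frame's x, y, z axes.
In Python, from rig import env gives the robot as it stands. The module is installed in compiled form; this text tells all that it offers.
- The arm moves only by the tool jog_arm, never from a script. Its arguments are lists of equal length, an entry for each row: "hand": the finger opening in m, from 0 to 0.0854; "travel": the shift along the world's x, y, z in m, a list of three; "yaw": the turn about the world's z in rad. A call has exactly 5 rows; each row shifts and turns the commanded pose from where the row before left it; what a row does not reach is not made up. A row lasts 1/8 s, in which the tool goes at most 62.5 mm and 10.7 degrees, less where a joint would pass 70% of its speed; a pose out of reach is approached as far as the arm can. A call is refused whole if a number of a shift passes 0.0625 or a number of a turn 0.188, either way. A call with a gripper value outside its range is refused whole. The fingers move at their own pace and stop on an object; "grip_force" is the grip in N (left out, the last holds). Time passes only in rows, so rows that do not move let the fingers close, or fill a call up. It gives the time, the measured TCP pose, the force, the opening and the grip force at its end, in the units of the state.
- env.observe(): the state, without advancing time (a new reading comes with each control period).
- env.get_image(name): name is "scene" or "top" or "wrist"; returns the picture (420x560x3 uint8, red, green, blue); there is no depth.
- env.calibration(name): a dict with "fx", "fy", "cx", "cy" (pixels), "position" and "rotation" of the camera in the world; the wrist camera has in their place "hand_eye" (4x4, takes a point from camera to tool coordinates, whose origin is the TCP and whose axes are the flange's). Camera axes: x right, y down, z forward; pixel columns grow to the right and rows downward; lengths in m; the calibration is good to about 2 mm. A picture is of the moment at which its call begins: read the wrist's pose just before it. calibration takes no time and is no camera call.
- env.close_job(): hands the job in; it is judged then, once.
The state is a dict: "time_s": time; "q": joint angles; "qvel": joint speeds; "joint_efforts": joint torques, N m; "position": TCP position; "tool_rot": TCP orientation; "ft_force": force on the tool from outside, world axes, zero at the start; "wrist_torque": the same for the moment, N m; "grip_width": finger opening in m; "gripper_force": force on a finger pad.
Only numpy, scipy, OpenCV 4.12 (cv2) and the standard library are available. Lean on these libraries where they do the work, as an engineer would, in place of code of your own. Each camera call takes 0.05 s, during which the arm holds its last target. There are 200 camera calls.

## Working session

There is one attempt and no reset: what is moved stays moved. The work goes in short steps, Python scripts to look and compute and a tool call to move; the robot and the scene stay as the last step left them, time stands still between calls to the robot, and variables do not carry over. Pictures are saved under pics/ and viewed, at most 10 in all, crops included, and the job is handed in when it is done.

Besides the shell and the picture viewer there is one more tool, called after ">>>" in YAML: its name, and indented under it one key for each argument. jog_arm: Moves the arm, as the interface text tells. Its arguments: {"type":"object","properties":{"hand":{"type":"array"},"travel":{"type":"array"},"yaw":{"type":"array"},"grip_force":{"type":"number"}},"required":["hand","travel","yaw"]}

```bash
mkdir -p pics; cat > h.py <<'E'
import numpy as np, cv2
from rig import env
def ray(cam,u,v):
    c=env.calibration(cam)
    d=np.array([(u-c['cx'])/c['fx'],(v-c['cy'])/c['fy'],1.])
    if cam=='wrist':
        s=env.observe(); R=np.array(s['tool_rot']); T=np.array(c['hand_eye'])
        return np.array(s['position'])+R@T[:3,3], R@T[:3,:3]@d
    return np.array(c['position']), np.array(c['rotation'])@d
def onz(cam,u,v,z):
    o,d=ray(cam,u,v); return o+d*(z-o[2])/d[2]
def tri(*obs):
    A=np.zeros((3,3));b=np.zeros(3)
    for o in obs:
        p,d=ray(*o); d=d/np.linalg.norm(d); M=np.eye(3)-np.outer(d,d); A+=M;b+=M@p
    return np.linalg.solve(A,b)
def proj(cam,P):
    c=env.calibration(cam)
    if cam=='wrist':
        s=env.observe(); R=np.array(s['tool_rot']); T=np.array(c['hand_eye'])
        o=np.array(s['position'])+R@T[:3,3]; Rc=R@T[:3,:3]
    else: o=np.array(c['position']); Rc=np.array(c['rotation'])
    q=Rc.T@(np.array(P)-o); return q[0]/q[2]*c['fx']+c['cx'],q[1]/q[2]*c['fy']+c['cy']
def snap(cam,name,crop=None,scale=1):
    im=env.get_image(cam)[:,:,::-1].copy()
    cv2.imwrite(f'pics/{name}_full.png',im)
    if crop: x0,y0,x1,y1=crop; im=im[y0:y1,x0:x1]
    im=cv2.resize(im,None,fx=scale,fy=scale,interpolation=cv2.INTER_CUBIC)
    cv2.imwrite(f'pics/{name}.png',im); return im
E
python3 - <<'E'
from h import *
for c in('scene','top','wrist'):
    snap(c,c+'0'); k=env.calibration(c); print(c,{a:np.round(b,3).tolist() for a,b in k.items()})
s=env.observe();print({a:np.round(b,3).tolist() for a,b in s.items()},env.finger_overhang)
E
```

```text
scene {'fx': 444.184, 'fy': 444.184, 'cx': 281.395, 'cy': 206.969, 'position': [1.136, 0.605, 0.847], 'rotation': [[-0.702, 0.461, -0.543], [0.712, 0.44, -0.547], [-0.014, -0.77, -0.637]]}
top {'fx': 500.646, 'fy': 500.646, 'cx': 276.449, 'cy': 211.663, 'position': [0.383, -0.027, 1.535], 'rotation': [[0.02, -0.995, 0.094], [-1.0, -0.022, -0.017], [0.019, -0.094, -0.995]]}
wrist {'fx': 359.729, 'fy': 359.729, 'cx': 281.606, 'cy': 206.568, 'hand_eye': [[-0.001, -0.955, -0.295, 0.076], [1.0, -0.001, -0.0, -0.0], [-0.0, -0.295, 0.955, -0.126], [0.0, 0.0, 0.0, 1.0]]}
{'time_s': 0.15, 'q': [61.002, 21.831, 74.372, 0.0, 83.858, -12.335], 'qvel': [0.006, -0.047, -0.146, -0.043, -0.171, 0.086], 'joint_efforts': [0.003, -44.863, -23.134, -0.0, 0.004, -0.0], 'position': [0.158, 0.527, 0.248], 'tool_rot': [[-0.958, 0.287, -0.001], [0.287, 0.958, -0.001], [0.0, -0.001, -1.0]], 'ft_force': [-0.581, -0.463, -0.209], 'wrist_torque': [0.038, 0.003, -0.012], 'gripper_force': 0.0, 'grip_width': 0.086} 0.017
```

View pics/scene0.png

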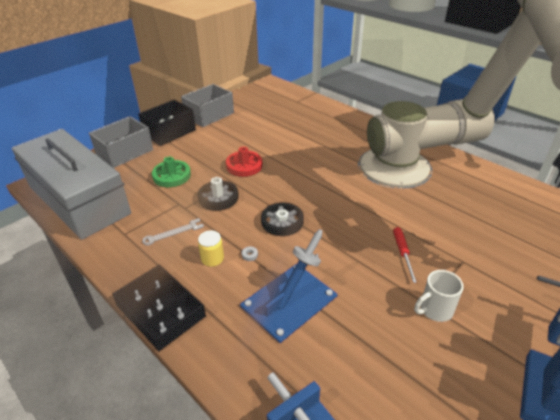

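View pics/top0.png

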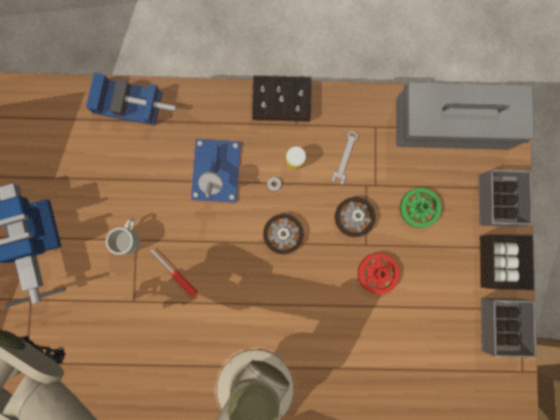

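```bash
python3 - <<'E'
from h import *
t=cv2.imread('pics/top0_full.png');s=cv2.imread('pics/scene0_full.png')
def c(im,x,y,w,h,f): return cv2.resize(im[y:y+h,x:x+w],(w*f,h*f),interpolation=cv2.INTER_CUBIC)
a=np.hstack([c(t,180,130,80,60,5),c(t,325,186,80,60,5)]); b=np.hstack([c(s,235,225,100,75,4),c(s,180,165,100,75,4)])
cv2.imwrite('pics/m1.png',np.vstack([a,b]))
print(onz('top',355,215,.07),onz('top',355,217,0), onz('scene',217,181,.07))
E
```

```text
[ 0.51644119 -0.28346852  0.07      ] [ 0.51663887 -0.29573662  0.        ] [ 0.51980782 -0.28444381  0.07      ]
```

View pics/m1.png

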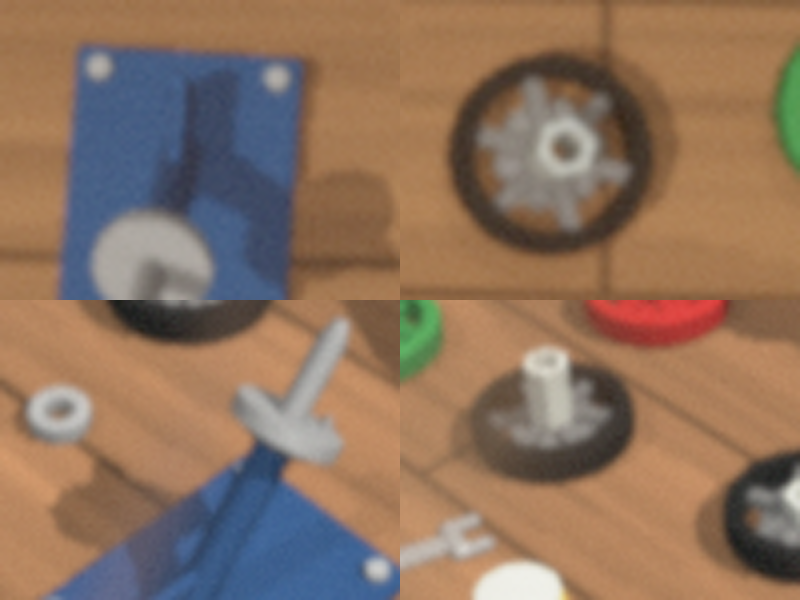

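```bash
python3 - <<'E'
from h import *
np.set_printoptions(precision=4,suppress=True)
t=cv2.imread('pics/top0_full.png'); hsv=cv2.cvtColor(t,cv2.COLOR_BGR2HSV)
m=cv2.inRange(hsv,(100,90,40),(130,255,255)); w=np.zeros_like(m); w[125:215,180:252]=m[125:215,180:252]
pts=cv2.findNonZero(w); box=cv2.boxPoints(cv2.minAreaRect(pts)); print(box)
P=np.array([onz('top',u,v,.012) for u,v in box]);print(P, P.mean(0), [np.linalg.norm(P[i]-P[i-1]) for i in range(4)], [np.degrees(np.arctan2(*(P[i]-P[i-1])[[1,0]])) for i in range(4)])
print('hub',onz('top',358.4,215.4,.07),tri(('top',358.4,215.4),('scene',216.4,180)),'tyre',onz('top',355.4,216.6,.028),onz('scene',218,190,.028))
print('tip',tri(('top',214.5,189.5),('scene',320.5,230.5)))
E
```

```text
[[191.8053 197.9203]
 [195.6903 139.646 ]
 [239.031  142.5354]
 [235.146  200.8097]]
[[0.5632 0.2064 0.012 ]
 [0.7446 0.2009 0.012 ]
 [0.7388 0.0671 0.012 ]
 [0.5573 0.074  0.012 ]] [0.651  0.1371 0.012 ] [np.float64(0.13250057840347473), np.float64(0.18144420118229576), np.float64(0.13398760616552105), np.float64(0.1816249537642283)] [np.float64(87.43312080674296), np.float64(-1.7208617395645471), np.float64(-92.48280076147655), np.float64(177.809212985203)]
hub [ 0.5155 -0.2935  0.07  ] [ 0.5155 -0.2938  0.0667] tyre [ 0.5154 -0.2921  0.028 ] [ 0.5138 -0.2941  0.028 ]
tip [0.5615 0.1319 0.1649]
```

>>> jog_arm:
  hand: [0.085,0.085,0.085,0.085,0.085]
  travel:
    - [0.031,-0.039,0.001]
    - [0.031,-0.039,0.001]
    - [0.031,-0.039,0.001]
    - [0.031,-0.039,0.001]
    - [0.031,-0.039,0.001]
  yaw: [0.029,0.029,0.029,0.029,0.029]

```text
time_s: 0.78
position: [0.3134, 0.3305, 0.2533]
tool_rot: [[-0.99, 0.144, -0.0], [0.144, 0.99, -0.0], [0.0, -0.0, -1.0]]
ft_force: [0.5, 1.1, -0.1]
grip_width: 0.085
gripper_force: 0.0
```

>>> jog_arm:
  hand: [0.085,0.085,0.085,0.085,0.085]
  travel:
    - [0.036,-0.045,0.001]
    - [0.036,-0.045,0.001]
    - [0.036,-0.045,0.001]
    - [0.036,-0.045,0.001]
    - [0.012,-0.015,0.001]
  yaw: [0.029,0.029,0.029,0.029,0.029]

```text
time_s: 1.4
position: [0.4702, 0.1344, 0.2579]
tool_rot: [[-1.0, 0.003, -0.001], [0.003, 1.0, -0.0], [0.001, -0.0, -1.0]]
ft_force: [-0.0, 0.4, 0.7]
grip_width: 0.0849
gripper_force: 0.0
```

```bash
python3 - <<'E'
from h import *
s=env.observe();print({a:np.round(s[a],4).tolist() for a in('time_s','position','tool_rot','q')})
snap('wrist','w1',None,1.4)
E
```

```text
{'time_s': 1.4, 'position': [0.4702, 0.1344, 0.2579], 'tool_rot': [[-1.0, 0.0031, -0.0006], [0.0031, 1.0, -0.0003], [0.0006, -0.0003, -1.0]], 'q': [2.0586, 15.2576, 82.577, -0.0158, 82.1984, -87.7617]}
```

View pics/w1.png

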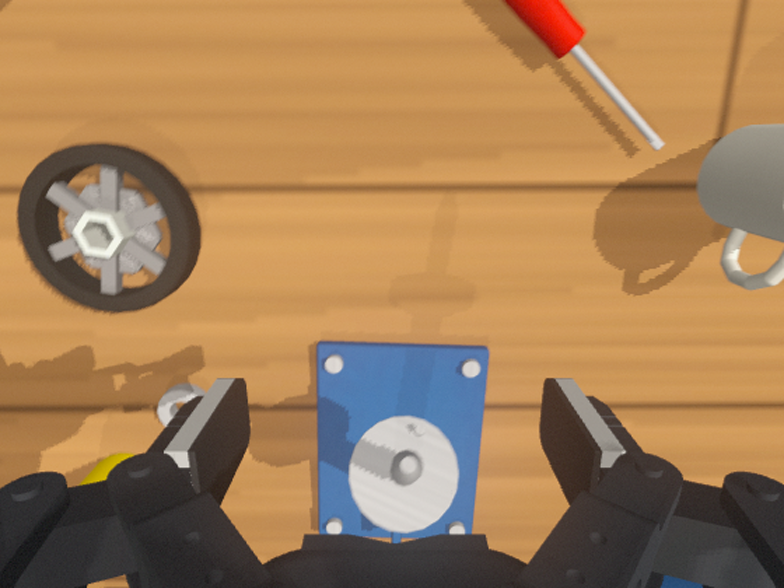

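```bash
python3 - <<'E'
from h import *
im=cv2.imread('pics/w1_full.png')[285:385,240:340]
cv2.imwrite('pics/w1c.png',cv2.resize(im,(600,600),interpolation=cv2.INTER_CUBIC))
h=cv2.cvtColor(cv2.imread('pics/w1_full.png'),cv2.COLOR_BGR2HSV)
m=((h[...,1]<60)&(h[...,2]>110)).astype(np.uint8)*255; w=np.zeros_like(m); w[285:385,240:340]=m[285:385,240:340]
c=max(cv2.findContours(w,0,1)[0],key=cv2.contourArea); print(cv2.fitEllipse(cv2.convexHull(c)))
for st in [(0.592,.139,.12)]:
    f=np.array(st);a=np.array([-np.sin(np.radians(40)),0,np.cos(np.radians(40))]);print(proj('wrist',f),proj('wrist',f+.062*a))
E
```

```text
((287.8157653808594, 338.3245849609375), (78.8174819946289, 83.7352066040039), 3.282179594039917)
(np.float64(288.4378518743317), np.float64(334.0294967869786)) (np.float64(289.7759253763383), np.float64(328.64954857425585))
```

View pics/w1c.png

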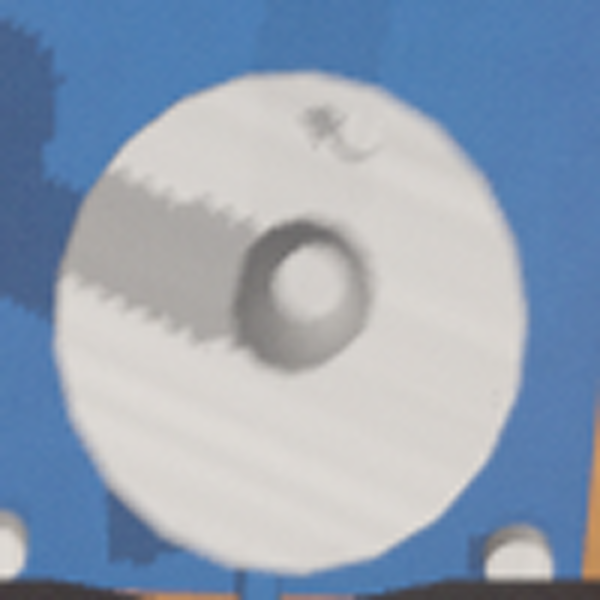

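```bash
cat >> h.py <<'E'
A40=np.radians(40)
def axes(yaw):  # a along spindle, n uphill in collar face, s = sideways(+y)
    c,s=np.cos(yaw),np.sin(yaw); X=np.array([c,s,0]);S=np.array([-s,c,0]);Z=np.array([0,0,1.])
    return -np.sin(A40)*X+np.cos(A40)*Z, np.cos(A40)*X+np.sin(A40)*Z, S
E
python3 - <<'E'
from h import *
from scipy.optimize import least_squares
np.set_printoptions(precision=4,suppress=True)
def f(p):
    a,n,s=axes(p[2]); F=np.array([p[0],p[1],.12])
    return np.r_[np.array(proj('wrist',F))-(287.8,338),np.array(proj('wrist',F+.062*a))-(292.5,332.5),(p[2]+.036)*60]
r=least_squares(f,[.592,.139,-.036]);p=r.x;print(p,r.fun)
a,n,s=axes(p[2]);F=np.array([p[0],p[1],.12]);print('tip',F+.062*a)
for cam in('scene','top'): print(cam,proj(cam,F),proj(cam,F+.062*a))
for (u,v),h in [((355,135),.0065),((358,132),.0065),((352,140),.0065)]:
    o,d=ray('wrist',240+u/6,285+v/6); Q=o+d*(((F+h*a-o)@a)/(d@a)); q=Q-F; print(np.degrees(np.arctan2(q@s,-(q@n))),np.hypot(q@s,q@n))
E
```

```text
[ 0.5955  0.1389 -0.0427] [ 0.5424 -0.527  -0.443   0.4269 -0.4016]
tip [0.5557 0.1406 0.1675]
scene (np.float64(306.3894289437965), np.float64(253.40957900260398)) (np.float64(319.26789800144843), np.float64(229.82207658756678))
top (np.float64(210.2895453750923), np.float64(182.59616997763834)) (np.float64(207.24195689052777), np.float64(194.31788252391237))
19.279721649691133 0.026165158583123346
19.845931451839597 0.026725663867246625
18.90225136115353 0.025340973223014214
```

>>> jog_arm:
  hand: [0.085,0.085,0.085,0.085,0.085]
  travel:
    - [0.013,-0.045,0]
    - [0.013,-0.045,0]
    - [0.013,-0.045,0]
    - [0.013,-0.045,0]
    - [0.013,-0.045,0]
  yaw: [0,0,0,0,0]

```text
time_s: 2.08
position: [0.5338, -0.0889, 0.2582]
tool_rot: [[-1.0, 0.001, -0.0], [0.001, 1.0, 0.0], [0.0, 0.0, -1.0]]
ft_force: [0.5, 0.6, -0.4]
grip_width: 0.0848
gripper_force: 0.0
```

>>> jog_arm:
  hand: [0.085,0.085,0.085,0.085,0.085]
  travel:
    - [0.013,-0.047,-0.01]
    - [0.013,-0.047,-0.01]
    - [0.013,-0.047,-0.01]
    - [0.013,-0.047,-0.015]
    - [0.004,-0.012,-0.012]
  yaw: [0,0,0,0,0]

```text
time_s: 2.7
position: [0.5897, -0.2899, 0.1997]
tool_rot: [[-1.0, 0.003, -0.001], [0.003, 1.0, 0.001], [0.001, 0.001, -1.0]]
ft_force: [-0.9, 0.4, 0.5]
grip_width: 0.0853
gripper_force: 0.0
```

```bash
python3 - <<'E'
from h import *
s=env.observe();print({a:np.round(s[a],4).tolist() for a in('time_s','position','tool_rot','q')})
u,v=proj('wrist',(.5155,-.2935,.02));print(u,v)
u=int(u);v=int(v);x0=max(0,u-100);y0=max(0,v-100)
snap('wrist','w2',(x0,y0,x0+200,y0+200),3);print(x0,y0)
E
```

```text
{'time_s': 2.7, 'position': [0.5897, -0.2899, 0.1997], 'tool_rot': [[-1.0, 0.0031, -0.0012], [0.0031, 1.0, 0.0007], [0.0012, 0.0007, -1.0]], 'q': [-36.4753, 34.6949, 60.0272, -0.0076, 85.3558, -126.2973]}
277.06918583738985 97.66803283737559
177 0
```

View pics/w2.png

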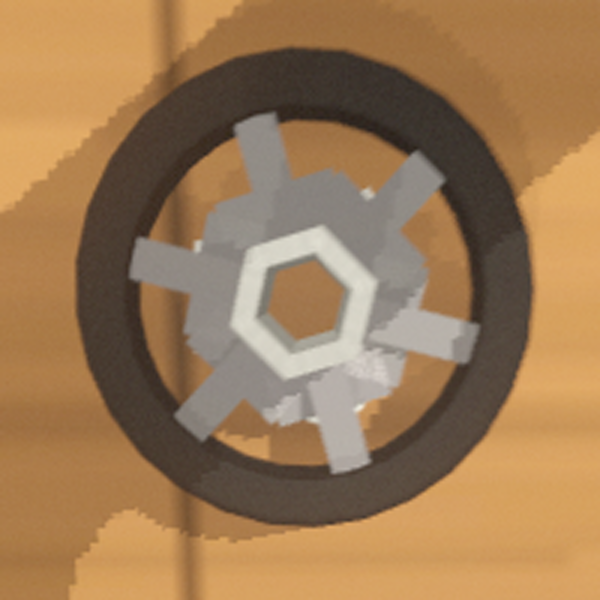

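>>> jog_arm:
  hand: [0.085,0.085,0.085,0.085,0.085]
  travel:
    - [0,0,-0.03]
    - [0,0,-0.03]
    - [0,0,-0.03]
    - [0,0,-0.005]
    - [0,0,0]
  yaw: [0,0,0,0,0]

```text
time_s: 3.38
position: [0.5901, -0.2874, 0.1074]
tool_rot: [[-1.0, 0.0, 0.001], [0.0, 1.0, -0.0], [-0.001, -0.0, -1.0]]
ft_force: [-0.3, 0.3, 0.5]
grip_width: 0.0849
gripper_force: 0.0
```

```bash
python3 - <<'E'
from h import *
s=env.observe();print({a:np.round(s[a],4).tolist() for a in('time_s','position')})
u,v=proj('wrist',(.5155,-.2935,.02));print(u,v)
im=snap('wrist','w3')
u=int(u);v=int(v);x0=max(0,u-75);y0=max(0,v-75)
c=im[y0:y0+150,x0:x0+150]; c=cv2.convertScaleAbs(c,alpha=1.3,beta=0)
l=cv2.cvtColor(c,cv2.COLOR_BGR2LAB); l[...,0]=cv2.createCLAHE(3,(4,4)).apply(l[...,0]); c=cv2.cvtColor(l,cv2.COLOR_LAB2BGR)
cv2.imwrite('pics/w3c.png',cv2.resize(c,(600,600),interpolation=cv2.INTER_CUBIC));print(x0,y0)
E
```

```text
{'time_s': 3.375, 'position': [0.5901, -0.2874, 0.1074]}
271.45553523433705 97.46208253732169
196 22
```

View pics/w3c.png

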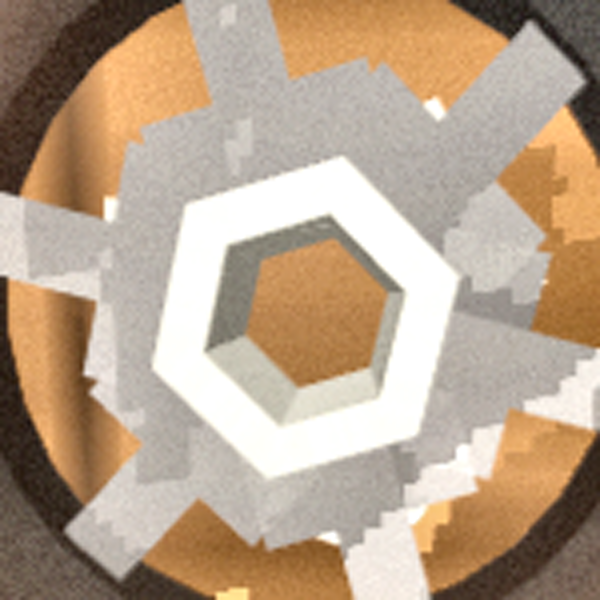

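```bash
python3 - <<'E'
from h import *
im=cv2.imread('pics/w3_full.png'); h=cv2.cvtColor(im,cv2.COLOR_BGR2HSV).astype(int)
# hub axis from hex bore/top: crop vertices
V=np.array([(343,157),(460,278),(415,437),(272,478),(155,362),(188,203)])/4+np.array([196,22])
H=np.array([onz('wrist',u,v,.07) for u,v in V]);c=H.mean(0);print('hub',c,np.ptp(H,0),[round(np.degrees(np.arctan2(*(H[i-1]-H[i])[[1,0]]))%60,1) for i in range(6)])
for z in(.004,):
  out=[]
  for th in range(0,360,3):
    d=np.array([np.cos(np.radians(th)),np.sin(np.radians(th)),0]); row=''
    for r in np.arange(.025,.044,.001):
        u,v=proj('wrist',[c[0]+r*d[0],c[1]+r*d[1],z]); p=h[int(round(v)),int(round(u))]
        row+='.' if p[1]>95 else ('W' if p[2]>215 else 'w' if p[2]>185 else 'g')
    out.append(f'{th:3d} {row}')
for i in range(60): print(out[i],'  ',out[i+60])
E
```

```text
hub [ 0.51748018 -0.29212234  0.07      ] [0.03375463 0.03347402 0.        ] [np.float64(45.4), np.float64(46.1), np.float64(44.7), np.float64(45.8), np.float64(45.0), np.float64(45.8)]Traceback (most recent call last):
  File "<stdin>", line 11, in <module>
  File "h.py", line 20, in proj
    s=env.observe(); R=np.array(s['tool_rot']); T=np.array(c['hand_eye'])
ValueError: time passes only in moves, steps and waits
```

```bash
sed -i 's/^from rig import env/from rig import env\nimport functools\n_obs=functools.lru_cache(None)(lambda: env.observe())\ncal=functools.lru_cache(None)(lambda n: env.calibration(n))/; s/env.observe(); R=/_obs(); R=/; s/c=env.calibration(cam)/c=cal(cam)/' h.py
cat > prof.py <<'E'
from h import *
import sys
def prof(f,c,z,r0=.025,r1=.044):
  im=cv2.imread(f); h=cv2.cvtColor(im,cv2.COLOR_BGR2HSV).astype(int); out=[]
  for th in range(0,360,3):
    d=np.array([np.cos(np.radians(th)),np.sin(np.radians(th))]); row=''
    for r in np.arange(r0,r1,.001):
        u,v=proj('wrist',[c[0]+r*d[0],c[1]+r*d[1],z]); p=h[int(round(v)),int(round(u))]
        row+='.' if p[1]>95 else ('W' if p[2]>215 else 'w' if p[2]>185 else 'g')
    out.append(f'{th:3d} {row}')
  for i in range(40): print(out[i],'  ',out[i+40],'  ',out[i+80])
E
python3 -c "
from prof import *
prof('pics/w3_full.png',(.5175,-.2921),.004)"
```

```text
0 gggggggggg.........    120 ggggggggg..........    240 gggggggggg.........
  3 gggggggggww........    123 ggggggggg..........    243 ggggggggggww.......
  6 gggggggggggggggg...    126 ggggggggg..........    246 gggggggggww........
  9 ggggggggggggwwwwwww    129 ggggggggggggggggggg    249 ggggggggggggggggggg
 12 ggggggggggwwwwwwwww    132 ggggggggggggggggggg    252 ggggggggggggggggggg
 15 gggggggggwwwwwwwwww    135 ggggggggggggggggggg    255 ggggggggggggggggggg
 18 gggggggggwwwwwwwwww    138 ggggggggggggggggggg    258 ggggggggggggggggggg
 21 ggggggggwwwwwwwwwww    141 ggggggggggggggggggg    261 ggggggggggggggggggg
 24 ggggggggwwWww......    144 ggggggggggggggggggg    264 ggggggggggggggggggg
 27 gggggggggWW........    147 ggggggggww.........    267 gggggggggg.........
 30 gggggwwggw.........    150 gggggggggww........    270 gggggggggg.........
 33 gggggwwwww.........    153 gggggggggg.........    273 gggggggggg.........
 36 ggggwwwwww.........    156 gggggggggg.........    276 ggggggggggg........
 39 gggggwwwwww........    159 ggggggggggg........    279 gggggggggggg.......
 42 gggggg
[... 1317 characters left out ...]
93 ggggggggg..........    213 gggggggggg.........    333 ggggggggggg........
 96 gggggggggg.........    216 gggggggggg.........    336 ggggggggggg........
 99 ggggggggggg........    219 ggggggggggg........    339 wggggggggggg.......
102 gggggggggggg.......    222 gggggggggggg.......    342 wgggggggggggg......
105 ggggggggggg........    225 ggggggggggggg......    345 wgggggggggg........
108 gggggggggggg.......    228 ggggggggggggg......    348 gggggggggggg.......
111 ggggggggggg........    231 wgggggggggggg......    351 gggggggggggg.......
114 ggggggggggg........    234 ggggggggggg........    354 ggggggggggg........
117 gggggggggg.........    237 ggggggggggg........    357 gggggggggg.........
```

>>> jog_arm:
  hand: [0.085,0.085,0.085,0.085,0.085]
  travel:
    - [0,0.03,0.005]
    - [0,0.03,0]
    - [0,0.03,0]
    - [0,0.01,0]
    - [0,0,0]
  yaw: [0,0,0,0,0]

```text
time_s: 4.05
position: [0.5901, -0.1882, 0.1122]
tool_rot: [[-1.0, 0.0, 0.001], [0.0, 1.0, -0.001], [-0.001, -0.001, -1.0]]
ft_force: [-0.1, -0.7, 0.1]
grip_width: 0.0852
gripper_force: 0.0
```

```bash
python3 - <<'E'
from h import *
u,v=map(int,proj('wrist',(.5175,-.2921+.03,.02)));print(u,v,_obs()['time_s'],np.round(_obs()['position'],4))
for th in(87.5,51.5,123.5): t=np.radians(th);print(th,np.round(proj('wrist',(.5175+.036*np.cos(t),-.2921+.036*np.sin(t),.003)),1))
im=snap('wrist','w4'); x0,y0=u-50,max(0,v-60)
c=cv2.convertScaleAbs(im[y0:y0+120,x0:x0+100],alpha=1.5)
cv2.imwrite('pics/w4c.png',cv2.resize(c,None,fx=5,fy=5,interpolation=cv2.INTER_CUBIC));print(x0,y0)
E
```

```text
Traceback (most recent call last):
NameError: name '_obs' is not defined
```

```bash
python3 - <<'E'
from h import *
import h
s=h._obs()
u,v=map(int,proj('wrist',(.5175,-.2921+.03,.02)));print(u,v,s['time_s'],np.round(s['position'],4))
for th in(87.5,51.5,123.5): t=np.radians(th);print(th,np.round(proj('wrist',(.5175+.036*np.cos(t),-.2921+.036*np.sin(t),.003)),1))
im=snap('wrist','w4'); x0,y0=u-50,max(0,v-60)
c=cv2.convertScaleAbs(im[y0:y0+120,x0:x0+100],alpha=1.5)
cv2.imwrite('pics/w4c.png',cv2.resize(c,None,fx=5,fy=5,interpolation=cv2.INTER_CUBIC));print(x0,y0)
E
```

```text
155 101 4.05 [ 0.5901 -0.1882  0.1122]
87.5 [174.3 103.2]
51.5 [165.1 136.7]
123.5 [161.4  66.7]
105 41
```

View pics/w4c.png

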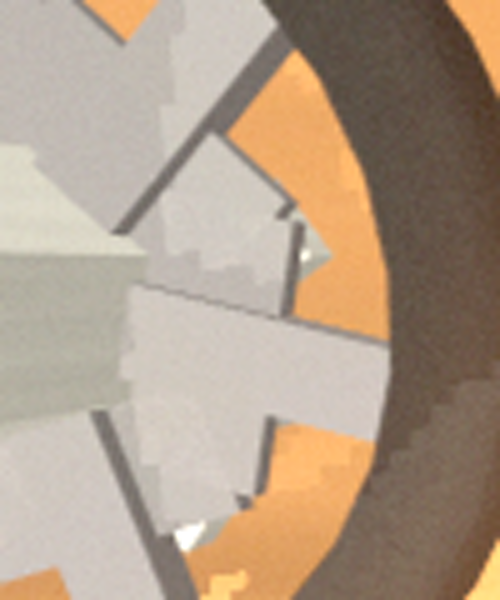

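```bash
python3 - <<'E'
from h import *
c=np.array([.5175,-.2921])
for n,p in dict(apex=(330,255),a_up=(293,207),a_dn=(300,275),w1=(190,548),w2=(205,540),w3=(225,515),wood=(285,425),wood2=(300,300)).items():
  for z in(.0,.009):
    q=onz('wrist',105+p[0]/5,41+p[1]/5,z)[:2]-c; t=np.degrees(np.arctan2(q[1],q[0]))%360
    print(n,z,'r %.1f th %.1f res15.5: %.1f'%(np.hypot(*q)*1e3,t,(t-15.5+36)%72-36))
E
```

```text
apex 0.0 r 33.6 th 99.1 res15.5: 11.6
apex 0.009 r 36.2 th 98.3 res15.5: 10.8
a_up 0.0 r 31.1 th 110.8 res15.5: 23.3
a_up 0.009 r 33.6 th 108.7 res15.5: 21.2
a_dn 0.0 r 29.3 th 95.7 res15.5: 8.2
a_dn 0.009 r 32.1 th 95.2 res15.5: 7.7
w1 0.0 r 33.5 th 19.5 res15.5: 4.0
w1 0.009 r 33.6 th 25.9 res15.5: 10.4
w2 0.0 r 33.3 th 23.5 res15.5: 8.0
w2 0.009 r 33.7 th 29.7 res15.5: 14.2
w3 0.0 r 31.8 th 30.9 res15.5: 15.4
w3 0.009 r 32.6 th 36.9 res15.5: 21.4
wood 0.0 r 29.8 th 58.3 res15.5: -29.2
wood 0.009 r 32.0 th 62.1 res15.5: -25.4
wood2 0.0 r 28.8 th 89.7 res15.5: 2.2
wood2 0.009 r 31.6 th 90.0 res15.5: 2.5
```

>>> jog_arm:
  hand: [0.085,0.085,0.085,0.085,0.085]
  travel:
    - [-0.015,-0.021,0.002]
    - [-0.015,-0.021,0]
    - [-0.015,-0.021,0]
    - [-0.015,-0.021,0]
    - [-0.013,-0.02,0]
  yaw: [-0.18,-0.18,-0.18,-0.18,-0.18]

```text
time_s: 4.72
position: [0.5159, -0.2942, 0.1135]
tool_rot: [[-0.615, 0.788, 0.0], [0.788, 0.615, -0.001], [-0.001, -0.0, -1.0]]
ft_force: [0.5, -0.3, 0.1]
grip_width: 0.0847
gripper_force: 0.0
```

>>> jog_arm:
  hand: [0.085,0.085,0.085,0.085,0.07]
  travel:
    - [0,0,0]
    - [0,0,0]
    - [0,0,-0.015]
    - [0,0,-0.025]
    - [0,0,-0.014]
  yaw: [-0.18,-0.16,-0.06,0,0]

```text
time_s: 5.35
position: [0.5162, -0.2931, 0.0583]
tool_rot: [[-0.266, 0.964, -0.001], [0.964, 0.266, 0.0], [0.001, -0.001, -1.0]]
ft_force: [-0.5, 0.5, -0.2]
grip_width: 0.0705
gripper_force: 0.0
```

>>> jog_arm:
  hand: [0.05,0.03,0.02,0.02,0.02]
  travel:
    - [0.001,0.001,0.002]
    - [0,0,0]
    - [0,0,0]
    - [0,0,0]
    - [0,0,0]
  yaw: [0,0,0,0,0]
  grip_force: 30

```text
time_s: 5.98
position: [0.5181, -0.2916, 0.0625]
tool_rot: [[-0.267, 0.964, 0.002], [0.964, 0.267, -0.002], [-0.002, 0.001, -1.0]]
ft_force: [-0.7, -0.7, 5.7]
grip_width: 0.0295
gripper_force: 32.1
```

>>> jog_arm:
  hand: [0.02,0.02,0.02,0.02,0.02]
  travel:
    - [0,0,0]
    - [0,0,0]
    - [0,0,0.01]
    - [0,0,0.03]
    - [0,0,0.05]
  yaw: [0,0,0,0,0]

```text
time_s: 6.6
position: [0.5168, -0.2903, 0.1508]
tool_rot: [[-0.267, 0.964, -0.004], [0.964, 0.267, 0.003], [0.004, -0.003, -1.0]]
ft_force: [0.7, 0.2, -3.7]
grip_width: 0.0292
gripper_force: 30.8
```

>>> jog_arm:
  hand: [0.02,0.02,0.02,0.02,0.02]
  travel:
    - [0.004,0.03,0.03]
    - [0.004,0.045,0.03]
    - [0.004,0.045,0.03]
    - [0.004,0.045,0.03]
    - [0.004,0.045,0]
  yaw: [0.126,0.126,0.126,0.126,0.126]

```text
time_s: 7.22
position: [0.5379, -0.0796, 0.2737]
tool_rot: [[-0.786, 0.618, 0.004], [0.618, 0.786, -0.001], [-0.004, 0.001, -1.0]]
ft_force: [-0.6, 0.6, -4.5]
grip_width: 0.0295
gripper_force: 30.9
```

>>> jog_arm:
  hand: [0.02,0.02,0.02,0.02,0.02]
  travel:
    - [0.004,0.045,0]
    - [0.004,0.045,0]
    - [0.004,0.045,0]
    - [0.004,0.045,0]
    - [0.003,0.041,0]
  yaw: [0.126,0.126,0.126,0.126,0.124]

```text
time_s: 7.85
position: [0.5561, 0.1416, 0.2711]
tool_rot: [[-0.999, 0.038, -0.002], [0.038, 0.999, 0.0], [0.002, 0.0, -1.0]]
ft_force: [-0.1, 0.0, -4.5]
grip_width: 0.0293
gripper_force: 30.8
```

>>> jog_arm:
  hand: [0.02,0.02,0.02,0.02,0.02]
  travel:
    - [0,0,0]
    - [0,0,0]
    - [0,0,0]
    - [0,0,0]
    - [0,0,0]
  yaw: [0,0,0,0,0]

```text
time_s: 8.48
position: [0.5567, 0.1394, 0.2713]
tool_rot: [[-0.999, 0.044, -0.0], [0.044, 0.999, -0.0], [0.0, -0.0, -1.0]]
ft_force: [-0.1, -0.0, -4.6]
grip_width: 0.0293
gripper_force: 31.3
```

```bash
python3 - <<'E'
from h import *
import h
s=h._obs();print({a:np.round(s[a],4).tolist() for a in('time_s','position','tool_rot','ft_force','wrist_torque','q')})
a,n,S=axes(-.042);T=np.array([.5557,.1406,.1675])
print(proj('scene',T),proj('scene',T-.062*a),'hubtop',proj('scene',np.array(s['position'])+[0,0,.009]))
im=snap('scene','s2',(240,150,400,280),5)
im=env.get_image('wrist')[:,:,::-1];cv2.imwrite('pics/w5_full.png',im)
E
```

```text
{'time_s': 8.475, 'position': [0.5567, 0.1394, 0.2713], 'tool_rot': [[-0.999, 0.0437, -0.0001], [0.0437, 0.999, -0.0], [0.0001, -0.0, -1.0]], 'ft_force': [-0.0686, -0.0026, -4.6181], 'wrist_torque': [0.0318, -0.061, -0.0112], 'q': [2.247, 23.418, 67.913, -0.0009, 88.673, -85.2508]}
(np.float64(319.255980469849), np.float64(229.81651035304975)) (np.float64(306.3863681501208), np.float64(253.4101883921765)) hubtop (np.float64(320.7089622831672), np.float64(190.04991345016404))
```

View pics/s2.png

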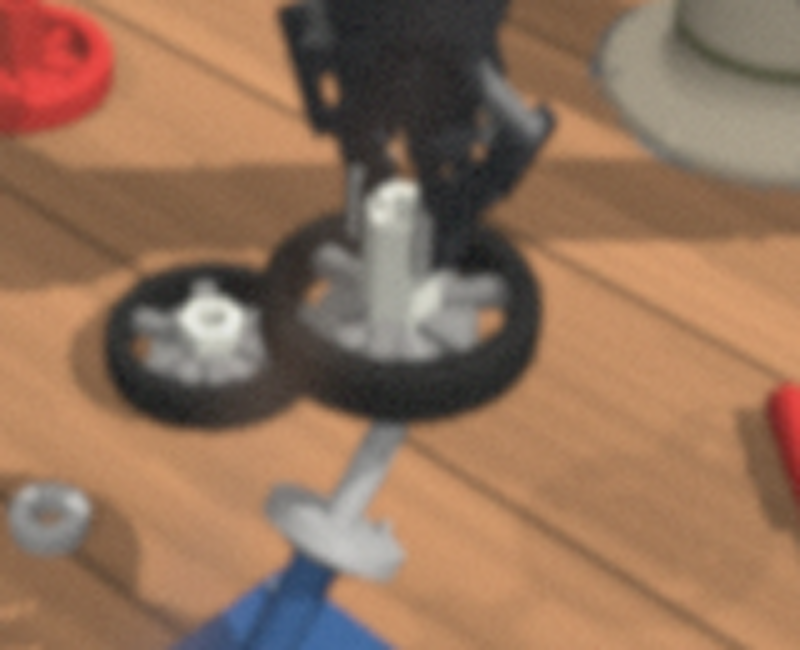

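>>> jog_arm:
  hand: [0.02,0.02,0.02,0.02,0.02]
  travel:
    - [0,0.001,-0.02]
    - [0,0,-0.015]
    - [0.002,0,-0.008]
    - [0.002,0,-0.006]
    - [0,0,0]
  yaw: [0,0,0,0,0]
  grip_force: 22

```text
time_s: 9.2
position: [0.5607, 0.141, 0.222]
tool_rot: [[-0.999, 0.043, -0.001], [0.043, 0.999, 0.0], [0.001, 0.0, -1.0]]
ft_force: [-1.2, -0.6, -5.5]
grip_width: 0.0296
gripper_force: 31.3
```

>>> jog_arm:
  hand: [0.02,0.02,0.02,0.02,0.02]
  travel:
    - [-0.003,0,-0.002]
    - [-0.003,0,-0.002]
    - [-0.003,0,-0.002]
    - [-0.003,0.0005,-0.002]
    - [0,0,0]
  yaw: [0,0,0,0,0]

```text
time_s: 9.82
position: [0.5484, 0.1415, 0.2144]
tool_rot: [[-0.999, 0.043, 0.0], [0.043, 0.999, 0.0], [-0.0, 0.0, -1.0]]
ft_force: [2.7, 1.8, 2.1]
grip_width: 0.0295
gripper_force: 32.7
```

>>> jog_arm:
  hand: [0.02,0.02,0.02,0.02,0.02]
  travel:
    - [-0.0015,0,-0.0021]
    - [-0.0015,0,-0.0021]
    - [-0.0015,0,-0.0022]
    - [-0.0025,0,-0.0035]
    - [-0.0025,0,-0.0035]
  yaw: [0,0,0,0,0]
  grip_force: 20

```text
time_s: 10.45
position: [0.5389, 0.1415, 0.2006]
tool_rot: [[-0.999, 0.043, -0.0], [0.043, 0.999, 0.0], [0.0, 0.0, -1.0]]
ft_force: [3.2, 2.8, 2.7]
grip_width: 0.0294
gripper_force: 33.1
```

```bash
python3 - <<'E'
from h import *
import h
s=h._obs();print({a:np.round(s[a],4).tolist() for a in('time_s','position','ft_force','wrist_torque','gripper_force')})
snap('scene','s3',(240,150,400,280),5)
E
```

```text
{'time_s': 10.45, 'position': [0.5389, 0.1415, 0.2006], 'ft_force': [3.1585, 2.7805, 2.7271], 'wrist_torque': [0.6492, -0.743, 0.1195], 'gripper_force': 33.0822}
```

View pics/s3.png

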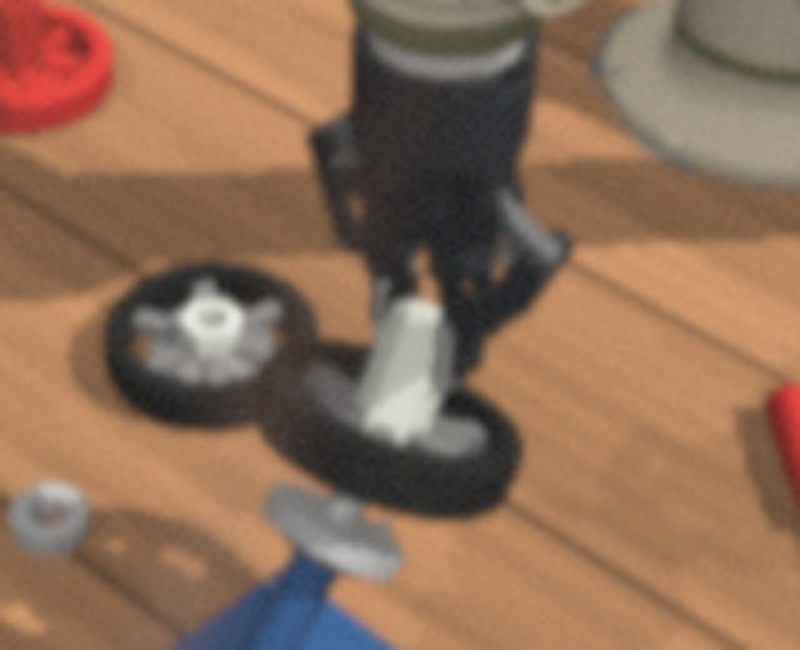

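>>> jog_arm:
  hand: [0.02,0.02,0.02,0.02,0.02]
  travel:
    - [-0.0022,0.001,-0.004]
    - [-0.0022,0.0005,-0.004]
    - [0.0015,0,-0.0018]
    - [0.0015,0,-0.0018]
    - [0.0015,0,-0.0018]
  yaw: [0,0,0,0,0]

```text
time_s: 11.12
position: [0.5391, 0.1427, 0.187]
tool_rot: [[-0.999, 0.043, -0.001], [0.043, 0.999, -0.0], [0.001, -0.001, -1.0]]
ft_force: [1.4, -0.7, -0.3]
grip_width: 0.0292
gripper_force: 32.6
```

>>> jog_arm:
  hand: [0.02,0.02,0.02,0.02,0.02]
  travel:
    - [0.0019,0,-0.0023]
    - [0.0019,0,-0.0023]
    - [0.0019,0,-0.0023]
    - [0.0019,0,-0.0023]
    - [0.0019,0,-0.0023]
  yaw: [0,0,0,0,0]

```text
time_s: 11.75
position: [0.5477, 0.1424, 0.1761]
tool_rot: [[-0.999, 0.043, -0.003], [0.043, 0.999, -0.001], [0.003, -0.001, -1.0]]
ft_force: [-9.6, -5.9, 6.8]
grip_width: 0.0292
gripper_force: 33.5
```

>>> jog_arm:
  hand: [0.02,0.02,0.02,0.02,0.02]
  travel:
    - [0,-0.0007,0]
    - [0,-0.0007,0]
    - [0,0,0]
    - [0,0,0]
    - [0,0,0]
  yaw: [0,0,0,0,0]

```text
time_s: 12.38
position: [0.548, 0.1421, 0.1758]
tool_rot: [[-0.999, 0.042, -0.002], [0.042, 0.999, 0.001], [0.002, 0.001, -1.0]]
ft_force: [-4.8, 1.2, 1.2]
grip_width: 0.0296
gripper_force: 32.7
```

```bash
cat > st.py <<'E'
from h import *
import h
s=h._obs();a,n,S=axes(-.042);T=np.array([.5557,.1406,.1675])
F=np.array(s['ft_force'])+[0,0,4.6]; P=np.array(s['position'])-T
print(round(s['time_s'],2),np.round(s['position'],4),'d(mm)',round(61-1e3*(P@a),1),'n,s off',np.round([1e3*P@n,1e3*P@S],1),'F a,n,s',np.round([F@a,F@n,F@S],1),'M a,n,s',np.round([np.dot(s['wrist_torque'],k) for k in(a,n,S)],2),s['gripper_force'])
E
python3 - <<'E'
from st import *
# collar gap check: scene image crop saved for measuring
im=snap('scene','s4',(240,150,400,280),5)
F0=T-.062*a
for k in(0,.0065,.013): print(k,[np.round(proj('scene',F0+k*a+.062*(np.cos(t)*n+np.sin(t)*S)),1).tolist() for t in np.radians([0,90,180,270])])
hsv=cv2.cvtColor(cv2.imread('pics/s4_full.png'),cv2.COLOR_BGR2HSV)
m=((hsv[...,2]<75)).astype(np.uint8); w=np.zeros_like(m); w[200:280,270:345]=m[200:280,270:345]
n_,l,st,ce=cv2.connectedComponentsWithStats(w); print(st[1:][st[1:,4]>60],)
E
```

```text
12.38 [0.548  0.1421 0.1758] d(mm) 49.6 n,s off [-0.6  1.2] F a,n,s [ 7.6 -0.   1. ] M a,n,s [-0.11  0.07  0.57] 32.74162618210539
0 [[291.4, 251.4], [326.5, 268.0], [320.0, 255.3], [287.6, 239.8]]
0.0065 [[292.8, 248.8], [327.9, 265.5], [321.3, 252.9], [288.9, 237.4]]
0.013 [[294.2, 246.2], [329.3, 263.0], [322.5, 250.6], [290.2, 235.0]]
[[ 303  200   42   35  686]
 [ 270  203   68   60 1182]]
```

>>> jog_arm:
  hand: [0.02,0.02,0.02,0.02,0.02]
  travel:
    - [0.0009,0,-0.0006]
    - [0.0008,0,-0.0008]
    - [0.0006,0,-0.0008]
    - [0.0006,0,-0.0008]
    - [0,0,0]
  yaw: [0,0,0,0,0]

```text
time_s: 13.05
position: [0.5497, 0.142, 0.1732]
tool_rot: [[-0.999, 0.042, -0.005], [0.042, 0.999, 0.0], [0.005, 0.0, -1.0]]
ft_force: [-12.4, -1.3, 6.5]
grip_width: 0.0295
gripper_force: 33.7
```

```bash
python3 st.py
```

```text
13.05 [0.5497 0.142  0.1732] d(mm) 52.7 n,s off [-0.9  1.1] F a,n,s [16.4 -2.3 -1.8] M a,n,s [ 0.18 -0.17  1.62] 33.667030250653625
```

>>> jog_arm:
  hand: [0.0315,0.033,0.033,0.033,0.033]
  travel:
    - [0,0,0]
    - [0,0,0]
    - [0,0,0]
    - [0,0,0]
    - [0,0,0]
  yaw: [0,0,0,0,0]

```text
time_s: 13.68
position: [0.5517, 0.1415, 0.173]
tool_rot: [[-0.999, 0.043, 0.0], [0.043, 0.999, 0.0], [-0.0, 0.0, -1.0]]
ft_force: [0.3, 0.0, -1.0]
grip_width: 0.0329
gripper_force: 0.0
```

```bash
cat > gap.py <<'E'
from st import *
import sys
def gap(name):
    snap('scene',name); im=cv2.imread(f'pics/{name}_full.png')
    hsv=cv2.cvtColor(im,cv2.COLOR_BGR2HSV); m=(hsv[...,2]<75).astype(np.uint8)
    w=np.zeros_like(m); w[235:285,305:345]=m[235:285,305:345]; ys,xs=np.nonzero(w)
    print('tyre low edge row per col', {c:int(ys[xs==c].max()) for c in range(312,334,3) if (xs==c).any()},'maxcol',xs.max())
    F0=T-.062*a; t=np.radians(np.arange(0,360,2))
    for k in(0,.0065,.013):
        q=np.array([proj('scene',F0+k*a+.062*(np.cos(x)*n+np.sin(x)*S)) for x in t])
        print(k,{c:round(max(q[abs(q[:,0]-c)<1.2,1],default=0),1) for c in range(312,334,3)})
gap(sys.argv[1])
E
python3 gap.py s5
```

```text
13.68 [0.5517 0.1415 0.173 ] d(mm) 54.2 n,s off [0.5 0.7] F a,n,s [2.6 2.6 0. ] M a,n,s [ 0.    0.02 -0.  ] 0.0
tyre low edge row per col {312: 260, 315: 262, 318: 262, 321: 263, 324: 263, 327: 264, 330: 263, 333: 261} maxcol 336
0 {312: np.float64(263.6), 315: np.float64(265.0), 318: np.float64(266.2), 321: np.float64(267.1), 324: np.float64(267.8), 327: np.float64(268.1), 330: np.float64(268.0), 333: 0}
0.0065 {312: np.float64(260.6), 315: np.float64(261.7), 318: np.float64(263.0), 321: np.float64(264.1), 324: np.float64(264.9), 327: np.float64(265.5), 330: np.float64(265.6), 333: np.float64(264.2)}
0.013 {312: np.float64(257.1), 315: np.float64(258.8), 318: np.float64(259.8), 321: np.float64(261.0), 324: np.float64(262.0), 327: np.float64(262.7), 330: np.float64(263.1), 333: np.float64(262.9)}
```

>>> jog_arm:
  hand: [0.02,0.02,0.02,0.02,0.02]
  travel:
    - [0,0,0]
    - [0,0,0]
    - [0,0,0]
    - [0.0006,0,-0.0008]
    - [0.0006,0,-0.0008]
  yaw: [0,0,0,0,0]
  grip_force: 20

```text
time_s: 14.35
position: [0.5524, 0.1415, 0.1723]
tool_rot: [[-0.999, 0.043, -0.0], [0.043, 0.999, -0.0], [0.0, -0.0, -1.0]]
ft_force: [-6.3, -1.4, 9.7]
grip_width: 0.0297
gripper_force: 23.6
```

```bash
python3 st.py
```

```text
14.35 [0.5524 0.1415 0.1723] d(mm) 55.2 n,s off [0.6 0.8] F a,n,s [15.   4.4 -1.7] M a,n,s [ 0.07 -0.03  0.89] 23.637351690558717
```

>>> jog_arm:
  hand: [0.02,0.02,0.02,0.02,0.02]
  travel:
    - [0,0,0]
    - [0,0,0]
    - [0,0,0]
    - [0,0,0]
    - [0,0,0]
  yaw: [-0.015,-0.015,-0.015,-0.015,0]

```text
time_s: 14.98
position: [0.5525, 0.1427, 0.1721]
tool_rot: [[-0.995, 0.101, 0.0], [0.101, 0.995, 0.002], [0.0, 0.002, -1.0]]
ft_force: [-2.6, 4.3, 6.5]
grip_width: 0.0298
gripper_force: 24.4
```

```bash
python3 st.py
```

```text
14.97 [0.5525 0.1427 0.1721] d(mm) 55.4 n,s off [0.4 1.9] F a,n,s [10.2  5.   4.2] M a,n,s [-0.37  1.14  0.48] 24.42195252806414
```

>>> jog_arm:
  hand: [0.02,0.02,0.02,0.02,0.02]
  travel:
    - [0.0005,-0.0005,-0.0006]
    - [0.0005,-0.0005,-0.0006]
    - [0.0005,0,-0.0006]
    - [0,0,0]
    - [0,0,0]
  yaw: [0,0,0,0,0]

```text
time_s: 15.6
position: [0.5529, 0.1423, 0.1713]
tool_rot: [[-0.995, 0.101, -0.001], [0.101, 0.995, 0.003], [0.002, 0.003, -1.0]]
ft_force: [-12.0, 6.4, 17.7]
grip_width: 0.0295
gripper_force: 26.9
```

```bash
python3 gap.py s6
```

```text
15.6 [0.5529 0.1423 0.1713] d(mm) 56.2 n,s off [0.3 1.5] F a,n,s [25.   5.   5.9] M a,n,s [-0.62  1.28  1.82] 26.878889523795806
tyre low edge row per col {312: 262, 315: 263, 318: 264, 321: 264, 324: 265, 327: 265, 330: 264, 333: 262} maxcol 335
0 {312: np.float64(263.6), 315: np.float64(265.0), 318: np.float64(266.2), 321: np.float64(267.1), 324: np.float64(267.8), 327: np.float64(268.1), 330: np.float64(268.0), 333: 0}
0.0065 {312: np.float64(260.6), 315: np.float64(261.7), 318: np.float64(263.0), 321: np.float64(264.1), 324: np.float64(264.9), 327: np.float64(265.5), 330: np.float64(265.6), 333: np.float64(264.2)}
0.013 {312: np.float64(257.1), 315: np.float64(258.8), 318: np.float64(259.8), 321: np.float64(261.0), 324: np.float64(262.0), 327: np.float64(262.7), 330: np.float64(263.1), 333: np.float64(262.9)}
```

>>> jog_arm:
  hand: [0.0315,0.0315,0.0315,0.0315,0.0315]
  travel:
    - [0,0,0]
    - [0,-0.0005,0]
    - [0,0,0]
    - [0,0,0]
    - [0,0,0]
  yaw: [0,0,0,0,0]

```text
time_s: 16.27
position: [0.5544, 0.1401, 0.1697]
tool_rot: [[-0.995, 0.103, 0.0], [0.103, 0.995, 0.0], [-0.0, 0.0, -1.0]]
ft_force: [-1.1, 1.6, 4.7]
grip_width: 0.0312
gripper_force: 4.1
```

```bash
python3 gap.py s7 | head -2
```

```text
16.27 [0.5544 0.1401 0.1697] d(mm) 58.5 n,s off [ 0.4 -0.6] F a,n,s [7.9 5.  1.5] M a,n,s [-0.21  0.37  0.25] 4.1323664433696194
tyre low edge row per col {312: 260, 315: 261, 318: 262, 321: 262, 324: 263, 327: 263, 330: 263, 333: 261} maxcol 336
```

>>> jog_arm:
  hand: [0.0315,0.0315,0.0315,0.0315,0.0315]
  travel:
    - [0,0,0]
    - [0,0,0]
    - [0,0,0]
    - [0,0,0]
    - [0,0,0]
  yaw: [-0.03,-0.03,-0.03,-0.03,-0.03]

```text
time_s: 16.95
position: [0.5548, 0.1418, 0.1704]
tool_rot: [[-0.968, 0.251, 0.002], [0.251, 0.968, 0.004], [-0.001, 0.004, -1.0]]
ft_force: [-1.5, 12.0, 7.7]
grip_width: 0.0315
gripper_force: 17.4
```

```bash
python3 gap.py s8 | head -2
```

```text
16.95 [0.5548 0.1418 0.1704] d(mm) 58.2 n,s off [1.1 1.2] F a,n,s [10.7  6.4 11.9] M a,n,s [-1.12  2.19  0.15] 17.395490998105743
tyre low edge row per col {312: 261, 315: 262, 318: 263, 321: 263, 324: 264, 327: 264, 330: 263, 333: 260} maxcol 335
```

>>> jog_arm:
  hand: [0.0315,0.0315,0.0315,0.0315,0.0315]
  travel:
    - [0,0,0]
    - [0,-0.0005,0]
    - [0,0,0]
    - [0,0,0]
    - [0,0,0]
  yaw: [0.04,0.04,0.04,0.04,0.04]

```text
time_s: 17.62
position: [0.5548, 0.1395, 0.1696]
tool_rot: [[-0.999, 0.053, 0.001], [0.053, 0.999, 0.0], [-0.001, 0.0, -1.0]]
ft_force: [0.7, 2.4, 1.0]
grip_width: 0.0315
gripper_force: 1.4
```

```bash
python3 gap.py s9 | head -2
```

```text
17.62 [0.5548 0.1395 0.1696] d(mm) 58.9 n,s off [ 0.7 -1.1] F a,n,s [3.9 4.  2.4] M a,n,s [-0.26  0.33 -0.22] 1.3758360394723468
tyre low edge row per col {312: 260, 315: 261, 318: 262, 321: 262, 324: 262, 327: 263, 330: 263, 333: 261} maxcol 336
```

>>> jog_arm:
  hand: [0.0315,0.0315,0.0315,0.0315,0.0315]
  travel:
    - [0,0,0]
    - [0,0,0]
    - [0,0,0]
    - [0,0,0]
    - [0,0,0]
  yaw: [0.03,0.03,0.03,0.03,0.03]

```text
time_s: 18.3
position: [0.5543, 0.1393, 0.1696]
tool_rot: [[-0.995, -0.099, -0.0], [-0.099, 0.995, -0.001], [0.0, -0.0, -1.0]]
ft_force: [-1.0, -0.2, -0.3]
grip_width: 0.0315
gripper_force: 6.0
```

```bash
python3 gap.py s10 | head -2
```

```text
18.3 [0.5543 0.1393 0.1696] d(mm) 58.6 n,s off [ 0.3 -1.4] F a,n,s [ 3.9  2.  -0.2] M a,n,s [-0.09 -0.18 -0.14] 6.034450363164857
tyre low edge row per col {312: 259, 315: 260, 318: 261, 321: 262, 324: 262, 327: 263, 330: 263, 333: 261} maxcol 336
```

```bash
cat > spk.py <<'E'
from st import *
import sys
def spk(name,gap=.0065,show=True):
    im=env.get_image('wrist')[:,:,::-1];cv2.imwrite(f'pics/{name}_full.png',im)
    hsv=cv2.cvtColor(im,cv2.COLOR_BGR2HSV).astype(int); F0=T-.062*a
    rows=[]
    for th in range(0,360,3):   # angle CCW about a from n
        t=np.radians(th); row=''
        for r in(.036,.038,.040,.042,.044):
            u,v=proj('wrist',F0+(gap+.018)*a+r*(np.cos(t)*n+np.sin(t)*S)); i,j=int(round(v)),int(round(u))
            if not(0<=i<420 and 0<=j<560): row+='x';continue
            p=hsv[i,j]; row+= 'o' if p[1]>100 and p[0]<25 else 'B' if p[1]>100 else 'k' if p[2]<60 else 'g'
        rows.append(f'{th:3d} {row}')
    for i in range(30): print('  '.join(rows[i::30]))
spk(sys.argv[1])
E
python3 spk.py w6
```

```text
18.35 [0.5543 0.1392 0.1696] d(mm) 58.5 n,s off [ 0.3 -1.4] F a,n,s [4.  2.9 0.1] M a,n,s [-0.09 -0.16 -0.11] 5.579195995377972
  0 gggkk   90 ggggg  180 gBBBB  270 ggggg
  3 ggggg   93 ggggg  183 gBBBB  273 ggggg
  6 ggggk   96 ggggg  186 gBBBB  276 ggggk
  9 ogggk   99 ggggg  189 BBBBB  279 ggggg
 12 ogggk  102 ggggg  192 BBBBB  282 ggggg
 15 ogkgk  105 ggggg  195 BBBBB  285 ggggg
 18 Bggkg  108 ggggg  198 ggBBB  288 gkkkk
 21 Bgggg  111 ggggg  201 ggggg  291 gkkkk
 24 ggggk  114 ggggo  204 ggggg  294 kkkkk
 27 gggkg  117 ggggo  207 ggggg  297 gkkkk
 30 gggkg  120 ggggg  210 ggggg  300 kkkgg
 33 ggggk  123 ggggB  213 ggggg  303 ggggg
 36 ggggg  126 gggBB  216 BgBBB  306 ggggk
 39 ggggg  129 ggBBB  219 BBBBB  309 gggkg
 42 BBBgk  132 ggBBB  222 BBBBB  312 ggggg
 45 BBgog  135 gggBB  225 BBBBB  315 ggggg
 48 Bgogg  138 gggBB  228 BBBBB  318 ggggg
 51 Boggg  141 ggBBB  231 gBBBB  321 ggggg
 54 ggggg  144 ggggg  234 gBBBg  324 ggggg
 57 ggggg  147 ggggg  237 BBBBg  327 ggggg
 60 ggggg  150 ggggg  240 BBBBB  330 ggggk
 63 ggggg  153 ggggg  243 BBBBg  333 ggggg
 66 ggggg  156 ggggg  246 gBBBB  336 ggkkg
 69 ggggg  159 ggggg  249 ggBBg  339 Bggkk
 72 ggggg  162 BBBBB  252 ggBBg  342 gggkk
 75 gggkk  165 BBBBB  255 ggBBg  345 ggkkk
 78 ggggk  168 BBBBB  258 gggBk  348 ggkgk
 81 ggggg  171 gBBBB  261 ggggg  351 ggkgk
 84 ggggg  174 gBBBB  264 ggggg  354 ggkgk
 87 ggggg  177 ggBBB  267 ggggg  357 ggggk
```

```bash
python3 - <<'E'
from st import *
F0=T-.062*a
for th in(140,150,160.7,170,180,200):
    t=np.radians(th);e=np.cos(t)*n+np.sin(t)*S
    print(th,np.round((np.array(proj('scene',F0+.026*e+.0065*a))-(240,150))*5),np.round((np.array(proj('scene',F0+.034*e))-(240,150))*5))
c=cv2.imread('pics/s2_full.png')[245:272,290:325];g=cv2.cvtColor(c,cv2.COLOR_BGR2GRAY);print('cols 308-324 rows 248-266');print(g[3:21,18:35])
E
```

```text
18.4 [0.5543 0.1393 0.1696] d(mm) 58.5 n,s off [ 0.3 -1.4] F a,n,s [ 3.8  2.5 -0.2] M a,n,s [-0.05 -0.16 -0.1 ] 5.301345289948642
140 [387. 527.] [396. 546.]
150 [384. 523.] [392. 541.]
160.7 [380. 518.] [385. 535.]
170 [374. 514.] [379. 529.]
180 [368. 509.] [370. 522.]
200 [352. 499.] [350. 509.]
cols 308-324 rows 248-266
[[154 167 181 185 182 178 166 160 157 157 157 157 155 154 157 156 158]
 [166 178 185 186 178 171 160 159 160 162 160 158 155 155 156 154 157]
 [175 179 189 183 176 166 158 162 161 164 161 160 157 154 156 153 154]
 [179 185 185 180 171 160 160 160 162 163 164 163 162 158 158 156 156]
 [182 186 183 174 164 161 157 160 158 163 162 165 164 160 161 158 157]
 [184 183 178 170 163 164 158 157 160 165 164 163 161 161 162 160 159]
 [188 185 174 171 170 166 159 152 159 168 167 162 161 162 161 160 162]
 [188 183 178 177 176 173 162 154 160 171 166 160 158 161 162 163 162]
 [186 187 183 182 182 180 173 163 169 172 164 158 159 159 162 160 161]
 [192 189 187 188 186 183 181 179 176 177 170 159 160 159 160 160 160]
 [198 194 193 189 188 187 185 186 182 182 177 169 163 163 156 159 162]
 [198 197 196 189 188 189 188 186 186 182 183 175 166 159 160 158 159]
 [198 197 195 193 191 189 190 189 186 183 183 179 172 163 155 158 157]
 [191 193 194 190 189 187 187 185 183 181 179 173 166 162 157 159 156]
 [180 188 186 187 186 184 183 181 177 172 167 160 156 156 155 156 158]
 [156 170 176 182 182 182 180 173 168 164 157 154 150 154 157 155 156]
 [134 152 157 165 171 173 172 168 163 158 153 153 150 154 154 155 154]
 [135 144 149 154 162 164 163 160 157 153 150 148 148 153 152 153 153]]
```

>>> jog_arm:
  hand: [0.0315,0.0315,0.02,0.02,0.02]
  travel:
    - [0,0.0005,0]
    - [0,0.0005,0]
    - [0,0,0]
    - [0,0,0]
    - [0,0,0]
  yaw: [-0.07,-0.071,0,0,0]
  grip_force: 25

```text
time_s: 19.02
position: [0.5544, 0.1404, 0.1698]
tool_rot: [[-0.999, 0.043, 0.0], [0.043, 0.999, -0.0], [-0.0, -0.0, -1.0]]
ft_force: [-1.0, -1.0, 3.6]
grip_width: 0.0297
gripper_force: 24.5
```

>>> jog_arm:
  hand: [0.02,0.02,0.02,0.02,0.02]
  travel:
    - [-0.0032,0,0.0038]
    - [-0.0064,0,0.0077]
    - [-0.0064,0.0005,0.0077]
    - [-0.0064,0.0005,0.0077]
    - [-0.0064,0.0005,0.0077]
  yaw: [0,0,0,0,0]

```text
time_s: 19.65
position: [0.5249, 0.1419, 0.2048]
tool_rot: [[-0.999, 0.044, -0.0], [0.044, 0.999, -0.0], [0.0, -0.0, -1.0]]
ft_force: [2.0, -0.7, -4.6]
grip_width: 0.0293
gripper_force: 25.0
```

```bash
python3 st.py
```

```text
19.65 [0.5249 0.1419 0.2048] d(mm) 12.6 n,s off [0.3 0. ] F a,n,s [-1.3  1.6 -0.7] M a,n,s [ 0.07 -0.08 -0.3 ] 24.953770103348347
```

>>> jog_arm:
  hand: [0.02,0.02,0.02,0.02,0.02]
  travel:
    - [-0.008,0,0.01]
    - [-0.009,0.0005,0.0105]
    - [-0.009,0.0005,0.0105]
    - [-0.03,-0.005,0]
    - [-0.03,-0.01,0]
  yaw: [0,0,0,0,0]

```text
time_s: 20.27
position: [0.4383, 0.128, 0.2356]
tool_rot: [[-0.999, 0.043, 0.0], [0.043, 0.999, 0.0], [-0.0, 0.0, -1.0]]
ft_force: [-0.9, -0.4, -5.3]
grip_width: 0.0294
gripper_force: 25.6
```

>>> jog_arm:
  hand: [0.02,0.02,0.02,0.02,0.02]
  travel:
    - [-0.03,-0.01,-0.03]
    - [-0.03,-0.008,-0.04]
    - [-0.012,0,-0.04]
    - [0,0,-0.02]
    - [0,0,-0.005]
  yaw: [0,0,0,0,0]

```text
time_s: 20.9
position: [0.3672, 0.11, 0.1]
tool_rot: [[-0.999, 0.044, -0.001], [0.044, 0.999, -0.0], [0.001, -0.0, -1.0]]
ft_force: [0.9, 0.3, -3.9]
grip_width: 0.0295
gripper_force: 25.7
```

```bash
python3 - <<'E'
from st import *
im=snap('scene','s11'); hsv=cv2.cvtColor(im,cv2.COLOR_BGR2HSV)
# predicted lowest rim for tilts
P=np.array(s['position'])
for th in(40,30,20,0):
    t=np.radians(th);ax=np.array([-np.sin(t),0,np.cos(t)]);N=np.array([np.cos(t),0,np.sin(t)]);C=P-.058*ax
    print(th,'low rim z',round((C-.062*N)[2],4),'x',round((C-.062*N)[0],3),'center px',np.round(proj('scene',C),0),'hi rim px',np.round(proj('scene',C+.062*N+.028*ax)))
print(s['wrist_torque'])
E
```

```text
20.9 [0.3672 0.11   0.1   ] d(mm) -7.5 n,s off [-186.7  -38.5] F a,n,s [-0.   1.1  0.3] M a,n,s [-0.02 -0.01  0.07] 25.69755173055455
40 low rim z 0.0157 x 0.357 center px [346. 228.] hi rim px [341. 215.]
30 low rim z 0.0188 x 0.343 center px [348. 228.] hi rim px [340. 219.]
20 low rim z 0.0243 x 0.329 center px [350. 227.] hi rim px [340. 223.]
0 low rim z 0.042 x 0.305 center px [354. 225.] hi rim px [341. 228.]
[ 0.00538744  0.06524123 -0.01736871]
```

>>> jog_arm:
  hand: [0.02,0.02,0.02,0.02,0.02]
  travel:
    - [0,0,-0.01]
    - [0,0,-0.0065]
    - [0.0072,0,-0.0016]
    - [0.0072,0,-0.002]
    - [0.007,0,-0.0027]
  yaw: [0,0,0,0,0]

```text
time_s: 21.58
position: [0.3901, 0.1099, 0.0777]
tool_rot: [[-0.999, 0.044, 0.001], [0.044, 0.999, -0.0], [-0.001, -0.0, -1.0]]
ft_force: [-0.7, -1.1, 0.3]
grip_width: 0.0298
gripper_force: 26.6
```

>>> jog_arm:
  hand: [0.02,0.02,0.02,0.02,0.02]
  travel:
    - [0.007,-0.0005,-0.003]
    - [0.0063,-0.0005,-0.004]
    - [0.0062,-0.0005,-0.004]
    - [0.0055,-0.0005,-0.005]
    - [0.004,0,-0.0035]
  yaw: [0,0,0,0,0]

```text
time_s: 22.2
position: [0.4189, 0.108, 0.0578]
tool_rot: [[-0.999, 0.044, 0.001], [0.044, 0.999, 0.0], [-0.001, 0.0, -1.0]]
ft_force: [4.0, 1.7, 5.6]
grip_width: 0.0295
gripper_force: 28.9
```

>>> jog_arm:
  hand: [0.034,0.06,0.06,0.06,0.06]
  travel:
    - [0,0,0.001]
    - [0,0,0]
    - [0,0,0.04]
    - [0,0,0.05]
    - [0,0,0]
  yaw: [0,0,0,0,0]

```text
time_s: 22.82
position: [0.4188, 0.1081, 0.1515]
tool_rot: [[-0.999, 0.043, 0.006], [0.043, 0.999, -0.0], [-0.006, 0.0, -1.0]]
ft_force: [0.5, -0.5, 0.1]
grip_width: 0.06
gripper_force: 0.0
```

```bash
python3 - <<'E'
from st import *
im=env.get_image('wrist')[:,:,::-1];cv2.imwrite('pics/w7_full.png',im)
hsv=cv2.cvtColor(im,cv2.COLOR_BGR2HSV)
print('expected hub px',proj('wrist',(.419,.108,.07)))
u0,v0=map(int,proj('wrist',(.419,.108,.07)))
for thr in(190,205,220):
    m=((hsv[...,1]<50)&(hsv[...,2]>thr)).astype(np.uint8); w=np.zeros_like(m); w[v0-90:v0+90,u0-90:u0+90]=m[v0-90:v0+90,u0-90:u0+90]
    k,l,stt,ce=cv2.connectedComponentsWithStats(w); i=1+np.argmax(stt[1:,4]); pts=cv2.findNonZero((l==i).astype(np.uint8))
    hull=cv2.convexHull(pts); M=cv2.moments(hull); c=(M['m10']/M['m00'],M['m01']/M['m00'])
    ap=cv2.approxPolyDP(hull,5,True)[:,0]; Q=np.array([onz('wrist',x,y,.07) for x,y in ap])
    print(thr,stt[i],c,onz('wrist',*c,.07),len(ap),[(round(1e3*np.linalg.norm(Q[j]-Q[j-1]),1),round(np.degrees(np.arctan2(*(Q[j]-Q[j-1])[[1,0]]))%60,1)) for j in range(len(ap))])
E
```

```text
22.82 [0.4188 0.1081 0.1515] d(mm) -13.8 n,s off [-114.   -38.3] F a,n,s [ 3.3  3.4 -0.5] M a,n,s [-0.01  0.01 -0.01] 0.0
expected hub px (np.float64(282.10982547181993), np.float64(224.01773634630706))
190 [ 250  169   89   78 3061] (294.46545086119556, 210.5917933130699) [0.41066332 0.1158692  0.07      ] 6 [(np.float64(20.7), np.float64(42.8)), (np.float64(35.9), np.float64(34.4)), (np.float64(39.4), np.float64(24.5)), (np.float64(22.8), np.float64(45.2)), (np.float64(24.9), np.float64(20.0)), (np.float64(19.1), np.float64(38.3))]
205 [ 257  175   62   72 1857] (285.1141773025181, 213.25462803265492) [0.4121156  0.11013026 0.07      ] 7 [(np.float64(12.8), np.float64(59.2)), (np.float64(22.2), np.float64(26.2)), (np.float64(13.8), np.float64(26.5)), (np.float64(16.4), np.float64(57.0)), (np.float64(17.2), np.float64(1.9)), (np.float64(18.2), np.float64(58.2)), (np.float64(24.9), np.float64(20.0))]
220 [ 257  194   52   53 1184] (282.101005066866, 220.04560179416896) [0.41641376 0.10810776 0.07      ] 6 [(np.float64(19.2), np.float64(55.9)), (np.float64(15.0), np.float64(54.0)), (np.float64(16.7), np.float64(59.0)), (np.float64(17.5), np.float64(59.9)), (np.float64(16.9), np.float64(58.4)), (np.float64(17.0), np.float64(58.6))]
```

>>> jog_arm:
  hand: [0.06,0.06,0.06,0.04,0.02]
  travel:
    - [-0.002,0,-0.04]
    - [0,0,-0.04]
    - [0,0,-0.0115]
    - [0,0,0]
    - [0,0,0]
  yaw: [0,0,0,0,0]
  grip_force: 25

```text
time_s: 23.5
position: [0.4164, 0.1081, 0.0582]
tool_rot: [[-0.999, 0.044, 0.001], [0.044, 0.999, 0.0], [-0.001, 0.0, -1.0]]
ft_force: [0.4, -0.2, -5.3]
grip_width: 0.0298
gripper_force: 25.4
```

>>> jog_arm:
  hand: [0.02,0.02,0.02,0.02,0.02]
  travel:
    - [0,0,0]
    - [0,0,0]
    - [0,0,0.02]
    - [-0.01,0,0.04]
    - [-0.01,0,0.05]
  yaw: [0,0,0,-0.15,-0.18]

```text
time_s: 24.12
position: [0.3949, 0.1079, 0.1681]
tool_rot: [[-0.929, 0.37, -0.003], [0.37, 0.929, -0.0], [0.002, -0.001, -1.0]]
ft_force: [0.9, -0.7, -4.9]
grip_width: 0.0297
gripper_force: 26.3
```

>>> jog_arm:
  hand: [0.02,0.02,0.02,0.02,0.02]
  travel:
    - [0,0,0.05]
    - [0,0,0.05]
    - [0,0.003,0.001]
    - [0,0.005,0]
    - [0,0.005,0]
  yaw: [-0.18,-0.18,-0.18,-0.18,-0.18]

```text
time_s: 24.75
position: [0.3954, 0.1211, 0.2682]
tool_rot: [[-0.287, 0.958, -0.001], [0.958, 0.287, -0.0], [0.0, -0.001, -1.0]]
ft_force: [0.1, -0.9, -5.7]
grip_width: 0.0294
gripper_force: 26.3
```

>>> jog_arm:
  hand: [0.02,0.02,0.02,0.02,0.02]
  travel:
    - [0,0.005,0]
    - [0.02,0.005,0]
    - [0.03,0.005,0]
    - [0.03,0.003,0]
    - [0.03,0,0]
  yaw: [-0.18,-0.18,-0.18,-0.18,-0.18]

```text
time_s: 25.38
position: [0.5064, 0.1392, 0.2679]
tool_rot: [[0.572, 0.82, -0.001], [0.82, -0.572, -0.0], [-0.001, -0.001, -1.0]]
ft_force: [-0.2, -0.5, -5.1]
grip_width: 0.0294
gripper_force: 26.4
```

```bash
python3 - <<'E'
from st import *
R=np.array(s['tool_rot']);print('tooly',np.degrees(np.arctan2(R[1,1],R[0,1])),s['q'],s['wrist_torque'],s['ft_force'])
E
```

```text
25.38 [0.5064 0.1392 0.2679] d(mm) -47.5 n,s off [26.8 -3.5] F a,n,s [-0.3 -0.5 -0.5] M a,n,s [-0.01  0.    0.  ] 26.439733668230474
tooly -34.8704552097848 [ 2.43834120e+00  1.85487169e+01  7.60694753e+01 -3.26707923e-03
  8.54678585e+01  3.73090253e+01] [ 0.00609541  0.00130802 -0.00328391] [-0.16221906 -0.53694974 -5.14837801]
```

>>> jog_arm:
  hand: [0.02,0.02,0.02,0.02,0.02]
  travel:
    - [0.02,0.001,0]
    - [0.02,0,0]
    - [0.0095,0,0]
    - [0,0,0]
    - [0,0,0]
  yaw: [-0.17,-0.17,-0.17,-0.17,-0.17]

```text
time_s: 26.0
position: [0.5551, 0.1399, 0.2676]
tool_rot: [[0.994, 0.112, -0.002], [0.112, -0.994, -0.0], [-0.002, -0.0, -1.0]]
ft_force: [-0.7, -0.5, -4.4]
grip_width: 0.0298
gripper_force: 26.5
```

>>> jog_arm:
  hand: [0.02,0.02,0.02,0.02,0.02]
  travel:
    - [0,0,0]
    - [0,0,0]
    - [0,0,-0.008]
    - [0,0,-0.008]
    - [0,0,0]
  yaw: [-0.158,0,0,0,0]

```text
time_s: 26.62
position: [0.5551, 0.14, 0.2513]
tool_rot: [[0.999, -0.039, -0.002], [-0.039, -0.999, -0.0], [-0.002, 0.0, -1.0]]
ft_force: [0.4, -1.0, -4.6]
grip_width: 0.0297
gripper_force: 26.4
```

```bash
python3 - <<'E'
from st import *
R=np.array(s['tool_rot']);print('tooly',np.degrees(np.arctan2(R[1,1],R[0,1])),s['q'][5])
E
```

```text
26.62 [0.5551 0.14   0.2513] d(mm) -3.6 n,s off [53.5 -0.7] F a,n,s [-0.3  0.4 -1. ] M a,n,s [ 0.03 -0.02 -0.04] 26.394906830973923
tooly -92.25427989000539 94.56139079574254
```

>>> jog_arm:
  hand: [0.02,0.02,0.02,0.02,0.02]
  travel:
    - [0,0.001,-0.01]
    - [0.002,0,-0.01]
    - [0.0035,0,-0.011]
    - [-0.003,0,-0.002]
    - [-0.003,0,-0.002]
  yaw: [0,0,0,0,0]
  grip_force: 20

```text
time_s: 27.25
position: [0.5558, 0.1411, 0.2181]
tool_rot: [[0.999, -0.04, 0.003], [-0.04, -0.999, 0.0], [0.003, -0.0, -1.0]]
ft_force: [3.7, 1.0, -0.1]
grip_width: 0.0296
gripper_force: 27.0
```

>>> jog_arm:
  hand: [0.02,0.02,0.02,0.02,0.02]
  travel:
    - [-0.003,0.0003,-0.002]
    - [-0.003,0.0002,-0.002]
    - [-0.0015,0,-0.0021]
    - [-0.0015,0,-0.0021]
    - [-0.0015,0,-0.0022]
  yaw: [0,0,0,0,0]

```text
time_s: 27.88
position: [0.5444, 0.1416, 0.2069]
tool_rot: [[0.999, -0.04, 0.0], [-0.04, -0.999, 0.0], [0.0, -0.0, -1.0]]
ft_force: [2.1, 2.2, 3.1]
grip_width: 0.0294
gripper_force: 27.6
```

>>> jog_arm:
  hand: [0.02,0.02,0.02,0.02,0.02]
  travel:
    - [-0.0025,0.0005,-0.0035]
    - [-0.0025,0.0005,-0.0035]
    - [-0.0022,0.0005,-0.004]
    - [-0.0022,0,-0.004]
    - [0.0015,0,-0.0018]
  yaw: [0,0,0,0,0]

```text
time_s: 28.5
position: [0.5361, 0.1428, 0.1897]
tool_rot: [[0.999, -0.04, -0.001], [-0.04, -0.999, -0.0], [-0.001, 0.0, -1.0]]
ft_force: [1.0, -1.2, -0.2]
grip_width: 0.0296
gripper_force: 27.5
```

```bash
python3 st.py
```

```text
28.5 [0.5361 0.1428 0.1897] d(mm) 31.4 n,s off [-0.7  1.4] F a,n,s [ 2.7  3.7 -1.2] M a,n,s [ 0.12 -0.29 -0.39] 27.458133251639083
```

>>> jog_arm:
  hand: [0.02,0.02,0.02,0.02,0.02]
  travel:
    - [0.002,-0.0004,-0.0018]
    - [0.0019,-0.0003,-0.0019]
    - [0.0016,-0.0002,-0.0019]
    - [0.0016,0,-0.0019]
    - [0.0016,0,-0.0019]
  yaw: [0,0,0,0,0]

```text
time_s: 29.12
position: [0.545, 0.1422, 0.1803]
tool_rot: [[0.999, -0.04, -0.001], [-0.04, -0.999, 0.0], [-0.001, 0.0, -1.0]]
ft_force: [-0.5, 0.9, -4.5]
grip_width: 0.0292
gripper_force: 26.9
```

>>> jog_arm:
  hand: [0.0305,0.0312,0.0312,0.0312,0.0312]
  travel:
    - [0.0015,0,-0.0018]
    - [0.0016,0,-0.0019]
    - [0.0016,0,-0.0019]
    - [0.0016,0,-0.0019]
    - [0,0,0]
  yaw: [0,0,0,0,0]

```text
time_s: 29.75
position: [0.5516, 0.1421, 0.1732]
tool_rot: [[0.999, -0.04, -0.0], [-0.04, -0.999, 0.0], [-0.0, 0.0, -1.0]]
ft_force: [1.0, 0.2, -0.0]
grip_width: 0.0311
gripper_force: 0.0
```

```bash
python3 gap.py s12
```

```text
29.75 [0.5516 0.1421 0.1732] d(mm) 54.0 n,s off [0.5 1.3] F a,n,s [2.9 3.7 0.2] M a,n,s [-0.05  0.    0.02] 0.0
tyre low edge row per col {312: 261, 315: 263, 318: 263, 321: 264, 324: 265, 327: 266, 330: 266, 333: 262} maxcol 335
0 {312: np.float64(263.6), 315: np.float64(265.0), 318: np.float64(266.2), 321: np.float64(267.1), 324: np.float64(267.8), 327: np.float64(268.1), 330: np.float64(268.0), 333: 0}
0.0065 {312: np.float64(260.6), 315: np.float64(261.7), 318: np.float64(263.0), 321: np.float64(264.1), 324: np.float64(264.9), 327: np.float64(265.5), 330: np.float64(265.6), 333: np.float64(264.2)}
0.013 {312: np.float64(257.1), 315: np.float64(258.8), 318: np.float64(259.8), 321: np.float64(261.0), 324: np.float64(262.0), 327: np.float64(262.7), 330: np.float64(263.1), 333: np.float64(262.9)}
```

>>> jog_arm:
  hand: [0.02,0.02,0.02,0.02,0.02]
  travel:
    - [0,-0.0005,0]
    - [0,0,0]
    - [0.0006,0,-0.0008]
    - [0.0006,0,-0.0008]
    - [0,0,0]
  yaw: [0,0,0,0,0]
  grip_force: 20

```text
time_s: 30.42
position: [0.5517, 0.1421, 0.1733]
tool_rot: [[0.999, -0.04, -0.001], [-0.04, -0.999, 0.001], [-0.001, -0.001, -1.0]]
ft_force: [-10.2, 3.6, 14.8]
grip_width: 0.0295
gripper_force: 24.9
```

```bash
python3 gap.py s13|head -2; python3 spk.py w8 | cut -c1-60
```

```text
30.43 [0.5517 0.1421 0.1733] d(mm) 53.9 n,s off [0.6 1.4] F a,n,s [21.5  4.6  3.1] M a,n,s [-0.43  0.35  1.63] 24.861683454873855
tyre low edge row per col {312: 261, 315: 263, 318: 263, 321: 264, 324: 265, 327: 266, 330: 266, 333: 262} maxcol 335
30.48 [0.5517 0.1421 0.1733] d(mm) 53.9 n,s off [0.6 1.4] F 
  0 ggggg   90 ggggg  180 ggggg  270 ggggg
  3 ggggg   93 ggggg  183 ggggg  273 ggggg
  6 ggggg   96 ggggg  186 ggggg  276 ggggg
  9 ggggg   99 ggggg  189 ggggg  279 ggggg
 12 ggggg  102 ggggg  192 ggggg  282 ggggg
 15 ggggg  105 ggggg  195 ggggg  285 ggggg
 18 ggggg  108 ggggg  198 ggggg  288 ggggg
 21 ggggg  111 ggggg  201 ggggg  291 ggggg
 24 ggggg  114 ggggg  204 ggggg  294 ggggg
 27 ggggg  117 ggggg  207 ggggg  297 ggoog
 30 ggggg  120 ggggg  210 ggggg  300 BBgog
 33 ggggg  123 ggggg  213 ggggg  303 gBBgg
 36 ggggg  126 ggggg  216 ggggg  306 ggBgg
 39 ggggg  129 ggggg  219 ggggg  309 ggBgg
 42 ggggg  132 ggggg  222 ggggg  312 ggggg
 45 ggggg  135 ggggg  225 ggggg  315 ggggg
 48 ggggg  138 ggggg  228 ggggg  318 ggggg
 51 gggBg  141 ggggg  231 ggggg  321 ggggg
 54 gggBg  144 ggggg  234 ggggg  324 ggggg
 57 ggBBg  147 ggggg  237 ggggg  327 ggggg
 60 gBBgo  150 ggggg  240 ggggg  330 ggggg
 63 ggBoo  153 ggggg  243 ggggg  333 ggggg
 66 ggggg  156 ggggg  246 ggggg  336 ggggg
 69 ggggg  159 ggggg  249 ggggg  339 ggggg
 72 ggggg  162 ggggg  252 ggggo  342 ggggg
 75 ggggg  165 ggggg  255 ggggo  345 ggggg
 78 ggggg  168 ggggg  258 ggggg  348 ggggg
 81 ggggg  171 ggggg  261 ggggo  351 ggggg
 84 ggggg  174 ggggg  264 ggggg  354 ggggg
 87 ggggg  177 ggggg  267 ggggg  357 ggggg
```

>>> jog_arm:
  hand: [0.029,0.04,0.06,0.06,0.06]
  travel:
    - [-0.0006,0,0.0008]
    - [-0.0006,0,0.0008]
    - [0,0,0]
    - [0,0,0.01]
    - [0,0,0.03]
  yaw: [0,0,0,0,0]

```text
time_s: 31.15
position: [0.5512, 0.1414, 0.2131]
tool_rot: [[0.999, -0.04, -0.003], [-0.04, -0.999, -0.0], [-0.003, 0.0, -1.0]]
ft_force: [0.5, -0.9, 0.1]
grip_width: 0.0602
gripper_force: 0.0
```

>>> jog_arm:
  hand: [0.06,0.06,0.06,0.06,0.06]
  travel:
    - [0,0,0.04]
    - [-0.02,0,0.04]
    - [-0.04,-0.03,0.01]
    - [-0.04,-0.04,0]
    - [0,0,0]
  yaw: [0,0,0,0,0]

```text
time_s: 31.78
position: [0.4497, 0.0701, 0.3045]
tool_rot: [[0.999, -0.043, 0.001], [-0.043, -0.999, -0.001], [0.001, 0.001, -1.0]]
ft_force: [0.2, 1.7, 1.0]
grip_width: 0.06
gripper_force: 0.0
```

```bash
python3 gap.py s14|head -2; python3 - <<'E'
from h import *
# hub top centre seen in scene, against the home prediction
T=np.array([.5557,.1406,.1675]);a,n,S=axes(-.042)
im=env.get_image('scene')[:,:,::-1];cv2.imwrite('pics/s15_full.png',im)
for k in(.07,.0765): print(k,np.round(proj('scene',T-.062*a+k*a),1))
g=cv2.cvtColor(im,cv2.COLOR_BGR2GRAY);m=(g>165).astype(np.uint8);w=np.zeros_like(m);w[205:250,300:345]=m[205:250,300:345]
k,l,st,ce=cv2.connectedComponentsWithStats(w);print(st[1:][st[1:,4]>10],ce[1:][st[1:,4]>10])
E
```

```text
31.77 [0.4497 0.0701 0.3045] d(mm) -110.1 n,s off [  9.2 -74.8] F a,n,s [4.2 3.7 1.7] M a,n,s [0.01 0.02 0.03] 0.0
tyre low edge row per col {312: 261, 315: 263, 318: 263, 321: 264, 324: 265, 327: 266, 330: 266, 333: 262} maxcol 335
0.07 [320.9 226.7]
0.0765 [322.3 224.2]
[[309 224  21  26 311]] [[318.66237942 236.55305466]]
```

```bash
python3 - <<'E'
from h import *
T=np.array([.5557,.1406,.1675]);a,n,S=axes(-.042);t=np.radians(np.arange(0,360,5))
for k in(0,.0065):
    q=np.array([proj('scene',T+(.008+k)*a+.0165*(np.cos(x)*n+np.sin(x)*S)) for x in t]);print('hubtop',k,q.min(0),q.max(0))
    q=np.array([proj('scene',T+(-.034+k)*a+.062*(np.cos(x)*n+np.sin(x)*S)) for x in t]);print('tyretop',k,q.min(0),q.max(0))
    q=np.array([proj('scene',T+(-.062+k)*a+.062*(np.cos(x)*n+np.sin(x)*S)) for x in t]);print('tyrebot',k,q.min(0),q.max(0))
im=cv2.imread('pics/s15_full.png');g=cv2.cvtColor(im,cv2.COLOR_BGR2GRAY)
print(g[218:232,312:332])
hsv=cv2.cvtColor(im,cv2.COLOR_BGR2HSV);m=(hsv[...,2]<85).astype(np.uint8);w=np.zeros_like(m);w[200:290,270:350]=m[200:290,270:350]
k,l,st,ce=cv2.connectedComponentsWithStats(w);print(st[1:][st[1:,4]>60])
E
```

```text
hubtop 0 [314.45153268 223.10553365] [327.41819199 230.4140366 ]
tyretop 0 [287.91855227 229.11846284] [336.39711003 257.22131294]
tyrebot 0 [282.21151011 239.52666746] [330.48921969 268.09014056]
hubtop 0.0065 [315.81182621 220.61004029] [328.79165692 227.89769576]
tyretop 0.0065 [289.25045859 226.68228726] [337.77820026 254.68665589]
tyrebot 0.0065 [283.53198013 237.12233777] [331.85122285 265.57557791]
[[144 144 138 139 137 140 140 143 145 145 143 142 142 141 142 144 146 147
  149 147]
 [146 142 142 141 140 139 139 143 141 142 142 143 143 143 140 140 145 146
  147 147]
 [146 148 146 144 143 143 140 139 139 141 144 144 146 143 142 141 143 143
  141 146]
 [143 146 145 143 144 145 142 141 139 137 138 142 143 141 143 145 142 142
  141 142]
 [143 142 145 146 151 151 151 144 144 140 139 139 140 139 144 142 142 141
  142 142]
 [143 138 140 148 158 165 164 161 154 145 141 139 140 139 138 142 144 145
  143 145]
 [140 142 143 149 165 178 186 187 177 163 156 144 141 137 139 141 142 143
  144 145]
 [141 139 143 151 159 177 199 209 206 197 183 164 152 143 139 141 140 141
  142 144]
 [142 143 143 150 155 175 203 220 224 222 212 197 178 161 146 140 141 139
  139 140]
 [143 146 149 151 158 177 212 224 229 230 227 218 204 180 165 153 143 142
  139 138]
 [146 149 150 151 163 192 219 229 232 231 231 228 217 199 186 174 158 146
  139 140]
 [145 149 154 159 176 207 226 232 232 233 232 229 222 214 205 196 180 157
  146 140]
 [146 152 153 164 190 220 230 232 233 232 232 232 226 222 215 209 195 168
  152 145]
 [147 151 158 180 212 226 231 233 232 233 232 230 227 219 214 209 194 170
  153 145]]
[[ 270  203   66   64 1206]]
```

```bash
python3 -c "
from rig import env
print(env.close_job())"
```

```text
the job is handed in; nothing more can be done
None
```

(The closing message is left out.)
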